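# Fit the scaling head to the powered fish scaler

### The job

Fit the orange-cored steel scaling head to the fish scaler: lift it out of its fitted pocket, lay it on the clear part of the green board and let go to change your grip, then push its shank fully home into the collet. Only then swing the red-gripped lever of the collet nut right over to its stop, so that the collet grips, and let go. Leave the blue brush head, the knife, the two bottles and the bowl where they are.

Things in the scene. Friction and masses are not known exactly. Their poses are not given: they have to be found in the camera images.
- head_center (a point): Scaling head to be fitted (orange core, six square steel ribs, about 100 g): square body 50 mm long by 34 x 34 mm, with a round steel shank (12 mm diameter, 40 mm long) from the middle of its +x end. This point is the body's centre; x points along the shank. It starts level in one of the caddy's two pockets (which one varies), flush with the rim, no room for fingers around the body.
- head_shank (a point): Point on the axis of the scaling head's shank, half-way along it, 45 mm along the head's x from head_center; same axes. The shank's tip is 65 mm from head_center and chamfered. The shank, sticking out of the caddy, is all that can be gripped at the start. With the head lying on a flat surface, its axis is level, 17 mm above it.
- head_shoulder (a point): Point on the head's axis at the end face of the square body from which the shank rises, 25 mm along x from head_center; this face meets the collet's mouth when the head is fully home.
- brush_center (a point): Centre of the body of the other head (white core with blue ribs), same shape and size, in the other pocket. Leave it in its pocket.
- caddy: Cream storage caddy, fixed, 170 mm (its y) by 68 mm (its x), 59 mm high, origin at the centre of its underside on the table. Pockets at y = -40 and +40 mm, floor 25 mm up, 40 mm wide (3 mm beside the body), each with a slot 19 mm wide through the +x wall; the shanks stick out of it by 31 mm towards +x, their axes 42 mm above the table.
- board: Green cutting board, fixed, 400 mm (its x) by 250 mm (its y) by 12 mm thick; origin at the centre of its underside, on the table. Its half towards the robot (-x) is clear; a knife lies across the other half.
- mouth (a point): Centre of the collet's mouth on the powered scaler, a fixed white and blue barrel lying level in a grey dock. x = direction of insertion (level), z up; the bore axis runs through here, 62 mm above the table. Nose ring 36 mm across with a 17 mm hole; the head's shoulder stops against its face. Barrel and dock begin 46 mm behind the mouth.
- nut (a joint): Collet nut: knurled steel ring 44 mm across, 10 to 28 mm behind the mouth, turning about the mouth's x axis, with a lever. 0 = open, 1.5 rad = stop, tight; positive is right-handed about the mouth's +x (clockwise looking into the mouth). Lever at 0: 50 degrees from upright towards the mouth's +y; at the stop: 36 degrees towards -y. Stays where left. Starts at 0 to 0.15.
- lever_grip (a point): Centre of the red grip at the end of the nut's lever (8 mm bar): a flat-ended roller 20 mm in diameter and 22 mm long, lying parallel to the bore axis, 75 mm from that axis and 19 mm behind the mouth. Moving it takes 2 N when loose and up to 10 N as the collet grips; pinched pads slip on it a little.
- spray_mid (a point): Clear spray bottle with red trigger, 70 mm diameter, 190 mm high, standing at the back; point half-way up. A bystander.
- sauce_mid (a point): Amber squeeze bottle with yellow nozzle, 56 mm diameter, 175 mm high, standing at the back; point half-way up. A bystander.
- bowl_in (a point): White bowl, 110 mm across and 50 mm high, at the back left; its inner floor. A bystander.
- knife_mid (a point): Knife with a dark wooden handle, 245 mm long, 18 mm high, lying across the far half of the board; point near its middle. A bystander.
- scaler: The fixed scaler; origin on the table right under the mouth, axes as the mouth's. Inside the nose four brass jaws form a square bore 14 to 14.5 mm across while the nut is open, over 40 mm deep. A shank left in it stays, drooping up to 4 degrees; turning the nut closes the jaws, which centre and grip it.
Things that resemble listed ones, but are neither listed nor needed, are in the scene too. What is shaped like the part that bears head_center but purple is not meant.

How it is judged:
By the outcome, as a careful person would: the job done as asked, in the order asked, and still so for the second after the job is handed in, with the robot touching nothing.
It also fails if it takes over 70 s, if anything falls off the work surface, if the arm or the gripper's body presses on something with over 40 N, if the wrist force passes 120 N, or if a joint passes its speed limit or range.

### The arm

A 7-joint arm with a two-finger parallel gripper is mounted at the origin on the work surface. World frame = base frame: x ahead of the robot, y to its left, z up, the work surface at z = 0. Lengths are in m, angles in rad, forces in N, time in s.
With the tool pointing down it reaches from about 0.4 to 0.875 m from the base axis. Payload 19.3 kg.
Tool frame: the origin (TCP) lies between the finger pads; the fingertips stand 17 mm ahead of it and the grasp point (between the pads) lies 2 mm behind it; z points along the fingers, x is the direction in which the jaws open and shut, and the axes are right-handed (so a half turn about z gives the same grasp; the last joint's range is limited). The gripper opens to 85 mm and grips with 20 to 120 N. Pads are 22 mm wide; open, the fingers measure 114 mm over their backs; the gripper's body (76 mm by 85 mm) begins 54 mm behind the grasp point. The pads swing forward as they close: fully open they stand 13 mm farther back than shut.
Start: joints at [1.24, 0.521, -0.036, 1.599, 0.021, 1.021, -0.113], TCP at [0.161, -0.604, 0.248] pointing down, gripper open.
Joint ranges: [-2.91, 2.91], [-0.3, 2.13], [-1.5, 1.42], [0.17, 2.43], [-1.26, 4.41], [0.16, 1.93], [-2.52, 2.52]. Speed limits (rad/s): [1.89, 1.89, 2.39, 2.39, 3.01, 3.01, 3.01].

### API

Orientations are given as [roll, pitch, yaw] about the fixed x, y, z axes, in that order (R = Rz(yaw) Ry(pitch) Rx(roll)).
In Python, from workcell import bot gives the robot as it stands. The module is installed in compiled form; this text tells all that it offers.
- The arm moves only by the tool arm_command, never from a script. Its argument "targets" is a list of rows, each a list of 6 numbers: the shift along the tool's x, y, z in mm, then the turn, a rotation vector about the tool's x, y, z in degrees. In form: [[x, y, z, wx, wy, wz], ...]. A call has 1 to 8 rows; each row shifts and turns the pose as measured when the row begins, along the tool's axes as they then stand; what a row does not reach is not made up. A row lasts 1/10 s, in which the tool goes at most 50 mm and 8.59 degrees, less where a joint would pass 70% of its speed; a pose out of reach is approached as far as the arm can. A call is refused whole if a number of a shift passes 50 or a number of a turn 8.59, either way. A call with a gripper value outside its range is refused whole. "grip" is the opening in per cent of the stroke, from 0 (shut) to 100 (fully open), set as the call begins (left out, the last holds). The fingers move at their own pace and stop on an object; "grip_force" is the grip in N (left out, the last holds). Time passes only in rows, so rows that do not move let the fingers close. It gives the time, the measured TCP pose, the force and the opening at its end, in the units of the state.
- bot.observe(): the state, without advancing time (a new reading comes with each control period).
- bot.grab_frame(name): name is "side" or "top"; returns a dict with "color" (480x640x3 uint8, red, green, blue), "depth" (480x640 float32, m along the optical axis (not along the pixel's ray), 0 where there is no reading), "fov_y" (degrees; the focal length in pixels is half the picture's height over the tangent of half this angle, whatever the lens; pixels are square), "cx", "cy" (the principal point, pixels), "R" (3x3) and "t" (3): a world point X has camera coordinates R X + t. Camera axes: x right, y down, z forward; pixel columns grow to the right and rows downward; lengths in m; the calibration is good to about 2 mm. A picture is of the moment at which its call begins.
- bot.job_done(): hands the job in, once; it reports no verdict.
The state is a dict: "clock": time; "qpos": joint angles; "qd": joint speeds; "joint_efforts": joint torques, N m; "position": TCP position; "tool_rot": TCP orientation; "force": force on the tool from outside, world axes, zero at the start; "moment": the same for the moment, N m; "grip_width": finger opening in m.
Only numpy, scipy, OpenCV 4.12 (cv2) and the standard library are available. Lean on these libraries where they do the work, as an engineer would, in place of code of your own. Each camera call takes 0.05 s, during which the arm holds its last target. There are 200 camera calls.

## Working session

There is one attempt and no reset: what is moved stays moved. The work goes in short steps, Python scripts to look and compute and a tool call to move; the robot and the scene stay as the last step left them, time stands still between calls to the robot, and variables do not carry over. Pictures are saved under pics/ and viewed, about 8 in all and at most 12, crops included, and the job is handed in when it is done.

Besides the shell and the picture viewer there is one more tool, called after "Emit:" in YAML: its name, and indented under it one key for each argument. arm_command: Moves the arm, as the interface text tells. Its arguments: {"type":"object","properties":{"targets":{"type":"array"},"grip":{"type":"number"},"grip_force":{"type":"number"}},"required":["targets"]}

```bash
mkdir -p pics
cat > h.py <<'E'
import numpy as np, cv2
from workcell import bot
from scipy.spatial.transform import Rotation as Ro
def grab(n,name):
    f=bot.grab_frame(n); np.savez(f'{name}.npz',**f); cv2.imwrite(f'pics/{name}.png',f['color'][:,:,::-1]); return f
def world(f):
    d=f['depth'].astype(float); F=240/np.tan(np.radians(float(f['fov_y']))/2)
    v,u=np.mgrid[:480,:640]
    P=np.stack([(u-f['cx'])/F*d,(v-f['cy'])/F*d,d],-1)
    return (P-f['t'])@f['R']
def proj(f,X):
    F=240/np.tan(np.radians(float(f['fov_y']))/2); c=np.asarray(X)@f['R'].T+f['t']
    return c[...,:2]/c[...,2:]*F+[f['cx'],f['cy']]
E
python3 - <<'E'
from h import *
print(bot.observe())
for n in('top','side'):
    f=grab(n,n+'0'); print(n,f['fov_y'],f['cx'],f['cy'],-f['R'].T@f['t'],f['R'].round(3).tolist())
E
```

```text
{'clock': 0.0, 'qpos': array([ 1.23983475,  0.52200582, -0.03633747,  1.59999655,  0.02119089,
        1.02109412, -0.11280341]), 'qd': array([ 1.33714243e-06, -2.07630457e-03,  8.74688392e-04,  3.71774104e-05,
       -5.37233479e-04, -2.09744866e-04, -5.99350592e-04]), 'joint_efforts': array([-2.34537220e-04, -9.27103114e+01,  1.97976083e+00, -3.69942248e+01,
        1.78411725e-02,  8.02244438e-03,  4.73925411e-06]), 'position': array([ 0.16102842, -0.60357535,  0.24773481]), 'tool_rot': array([ 3.14152576e+00,  1.11724471e-03, -1.31004440e+00]), 'force': array([-0.45331775, -0.66965091, -0.19428977]), 'moment': array([-0.00604981, -0.02944966,  0.01116138]), 'grip_width': 0.08548494274655695}
top 53.091885589630174 306.48180273122404 241.15578182073492 [ 0.35817639 -0.02441086  1.05007384] [[-0.001, -1.0, -0.004], [-0.98, 0.002, -0.198], [0.198, 0.004, -0.98]]
side 42.52862185847229 324.2957927003796 234.09734619940502 [-0.16535518  0.80671364  1.08007506] [[-0.75, -0.661, 0.007], [-0.444, 0.496, -0.746], [0.49, -0.563, -0.666]]
```

View pics/top0.png

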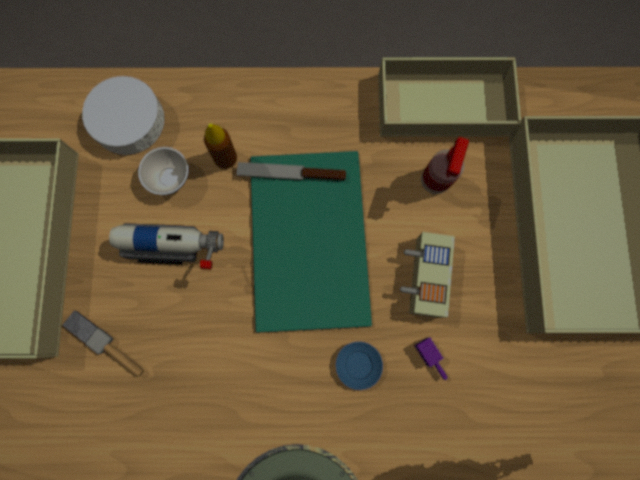

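View pics/side0.png

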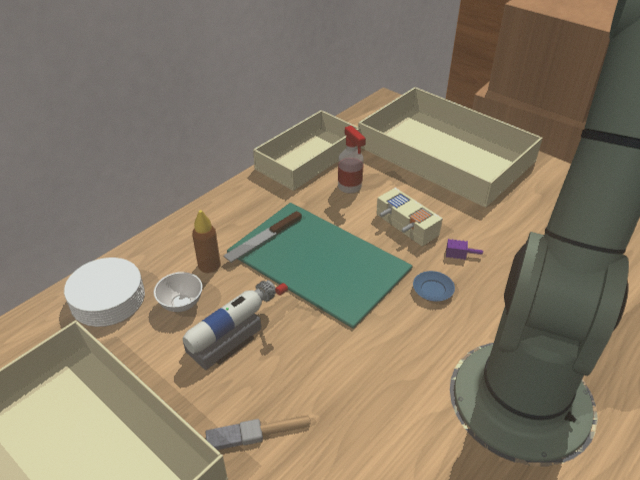

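The top view (up = +x, left = +y) shows the caddy at about (435,275), with the orange head in the lower pocket at (432,293) and its shank pointing left to (403,291). The mouth is near (222,241), the red lever grip at (206,265), and the clear half of the board around (310,285). Next I'll measure these.

```bash
python3 - <<'E'
from h import *
for n in('top0','side0'):
    f=dict(np.load(n+'.npz')); W=world(f); c=f['color'].astype(int); r,g,b=c[...,0],c[...,1],c[...,2]
    print(n)
    def rep(nm,m):
        P=W[m&(f['depth']>0)]
        if len(P)<5: print(nm,len(P));return
        print(nm,len(P),'med',np.median(P,0).round(4),'lo',np.percentile(P,3,axis=0).round(3),'hi',np.percentile(P,97,axis=0).round(3))
        q=P[:,:2]-P[:,:2].mean(0); w,V=np.linalg.eigh(q.T@q); print('   dir',np.degrees(np.arctan2(V[1,1],V[0,1])).round(1))
    X,Y,Z=W[...,0],W[...,1],W[...,2]
    ed=lambda xl,xh,yl,yh:(X>xl)&(X<xh)&(Y>yl)&(Y<yh)
    if n=='top0':
        v,u=np.mgrid[:480,:640]
        cad=(u>385)&(u<470)&(v>225)&(v<325)
        rep('cad top',cad&(Z>.052)&(Z<.066)); 
        P=W[cad&(Z>.052)&(Z<.066)][:,:2]; print('  rect',cv2.minAreaRect(P.astype(np.float32)*1000))
        cb=P.mean(0)
    near=ed(cb[0]-.13,cb[0]+.13,cb[1]-.12,cb[1]+.12)
    rep('orange',near&(r>140)&(r-b>90)&(g<150)&(Z>.04))
    rep('blue',near&(b>r+25)&(Z>.04))
    rep('shanks lo',near&(Z>.035)&(Z<.052)&(Y>cb[1]+.036)&(X<cb[0])&(abs(r-b)<40))
    rep('shanks hi',near&(Z>.035)&(Z<.052)&(Y>cb[1]+.036)&(X>cb[0])&(abs(r-b)<40))
    rep('board',(g>r+30)&(g>b)&(Z<.03))
    red=(r>130)&(g<60)&(b<60)
    rep('red lever',red&ed(.2,.6,.1,.4))
    sc=ed(.2,.55,.1,.6)&(Z>.03)&(Z<.16)
    rep('scaler white/blue',sc&ed(.3,.42,.2,.5)&(Z>.06))
E
python3 -c "
import cv2
for n,(a,b,x,y) in {'top':(205,290,95,260),'side':(260,370,170,300)}.items():
    i=cv2.imread(f'pics/{n}0.png')[a:b,x:y]; i=cv2.resize(i,None,fx=4,fy=4,interpolation=2); cv2.imwrite(f'pics/{n}crop.png',i); print(i.shape)"
```

```text
top0
cad top 2486 med [ 0.4868 -0.286   0.058 ] lo [ 0.408 -0.322  0.054] hi [ 0.569 -0.249  0.061]
   dir 171.8
  rect ((489.4386291503906, -285.92376708984375), (69.28141021728516, 171.1026611328125), 81.92039489746094)
orange 1
blue 183 med [ 0.5287 -0.2925  0.0582] lo [ 0.514 -0.316  0.055] hi [ 0.545 -0.267  0.062]
   dir 83.3
shanks lo 145 med [ 0.4545 -0.2406  0.0454] lo [ 0.411 -0.25   0.037] hi [ 0.475 -0.217  0.051]
   dir -167.8
shanks hi 61 med [ 0.5351 -0.2382  0.0459] lo [ 0.531 -0.25   0.041] hi [ 0.541 -0.228  0.049]
   dir 78.9
board 17904 med [ 0.5504 -0.0279  0.0113] lo [ 0.39  -0.141  0.008] hi [0.759 0.089 0.015]
   dir -179.7
red lever 0
scaler white/blue 0
side0
orange 24 med [ 0.4521 -0.2723  0.0574] lo [ 0.434 -0.297  0.054] hi [ 0.465 -0.257  0.063]
   dir 86.0
blue 81 med [ 0.5298 -0.2849  0.0584] lo [ 0.513 -0.317  0.054] hi [ 0.547 -0.264  0.062]
   dir 87.7
shanks lo 165 med [ 0.4515 -0.2402  0.044 ] lo [ 0.409 -0.249  0.036] hi [ 0.482 -0.215  0.051]
   dir -179.2
shanks hi 59 med [ 0.532  -0.2421  0.0446] lo [ 0.489 -0.25   0.038] hi [ 0.54  -0.222  0.05 ]
   dir -156.7
board 9862 med [ 0.5401 -0.015   0.0112] lo [ 0.387 -0.136  0.007] hi [0.759 0.094 0.016]
   dir -179.7
red lever 2
scaler white/blue 0
(340, 660, 3)
(440, 520, 3)
```

View pics/topcrop.png

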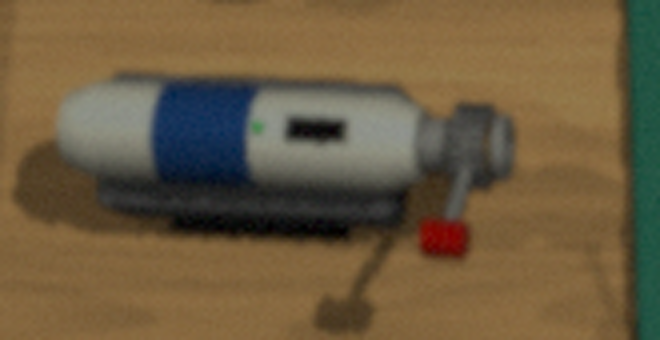

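View pics/sidecrop.png

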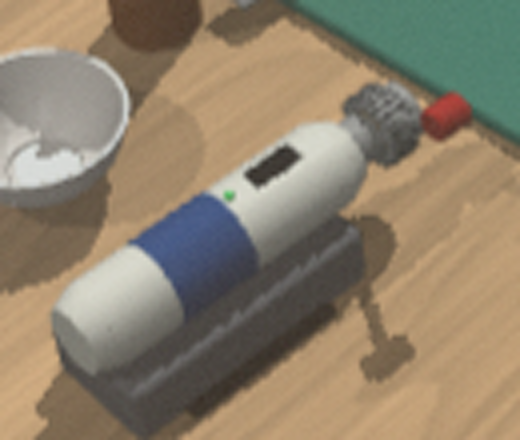

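Run:
```python
from h import *
for n,box in(('top0',(95,260,205,290)),('side0',(170,300,260,370))):
    f=dict(np.load(n+'.npz')); W=world(f); c=f['color'].astype(int); r,g,b=c[...,0],c[...,1],c[...,2]
    v,u=np.mgrid[:480,:640]; m=(u>box[0])&(u<box[1])&(v>box[2])&(v<box[3])&(f['depth']>0)
    X,Y,Z=W[...,0],W[...,1],W[...,2]
    P=W[m&(Z>.035)]; print(n,len(P),P.min(0).round(3),P.max(0).round(3))
    rd=m&(r>90)&(g<50)&(b<60); P=W[rd]; print('red',len(P),np.median(P,0).round(4),P.min(0).round(3),P.max(0).round(3), u[rd].min(),u[rd].max(),v[rd].min(),v[rd].max())
    # slices along y
    for y in np.arange(.10,.42,.01):
        s=m&(abs(Y-y)<.005)&(Z>.05)&~rd
        if s.sum()>3:
            Q=W[s]; top=Q[Q[:,2]>Q[:,2].max()-.006]; print(round(y,3),s.sum(),'x',Q[:,0].min().round(3),Q[:,0].max().round(3),'zmax',Q[:,2].max().round(4),'xtop',top[:,0].mean().round(4))
```

```text
top0 3419 [0.491 0.156 0.035] [0.604 0.389 0.123]
red 93 [0.501  0.1777 0.1182] [ 0.491  0.168 -0.003] [0.524 0.218 0.123] 199 211 260 269
0.16 94 x 0.539 0.572 zmax 0.0819 xtop 0.5579
0.17 150 x 0.491 0.58 zmax 0.1175 xtop 0.4971
0.18 127 x 0.491 0.578 zmax 0.1184 xtop 0.4928
0.19 60 x 0.492 0.57 zmax 0.1161 xtop 0.4928
0.2 81 x 0.541 0.577 zmax 0.0835 xtop 0.5592
0.21 127 x 0.536 0.583 zmax 0.0882 xtop 0.5593
0.22 125 x 0.534 0.583 zmax 0.0925 xtop 0.5606
0.23 113 x 0.534 0.586 zmax 0.0917 xtop 0.5589
0.24 125 x 0.535 0.586 zmax 0.0925 xtop 0.5617
0.25 117 x 0.535 0.584 zmax 0.0929 xtop 0.5597
0.26 119 x 0.536 0.584 zmax 0.093 xtop 0.5609
0.27 116 x 0.536 0.584 zmax 0.0911 xtop 0.5608
0.28 123 x 0.536 0.588 zmax 0.0906 xtop 0.562
0.29 122 x 0.537 0.586 zmax 0.0916 xtop 0.5617
0.3 122 x 0.537 0.586 zmax 0.0917 xtop 0.5626
0.31 116 x 0.537 0.59 zmax 0.0905 xtop 0.5628
0.32 125 x 0.538 0.59 zmax 0.0891 xtop 0.565
0.33 120 x 0.538 0.589 zmax 0.0912 xtop 0.5649
0.34 118 x 0.539 0.589 zmax 0.0903 xtop 0.5649
0.35 119 x 0.54 0.589 zmax 0.0896 xtop 0.5646
0.36 120 x 0.541 0.589 zmax 0.0898 xtop 0.5653
0.37 103 x 0.541 0.592 zmax 0.089 xtop 0.5663
0.38 80 x 0.543 0.587 zmax 0.0872 xtop 0.5647
0.39 24 x 0.547 0.584 zmax 0.0823 xtop 0.5664
side0 3515 [0.489 0.161 0.035] [0.768 0.393 0.123]
  return _methods._mean(a, axis=axis, dtype=dtype,
  ret = um.true_divide(
Traceback (most recent call last):
ValueError: zero-size array to reduction operation minimum which has no identity
```

The crops show the nose ring face at about crop (512,145), which is full-image (222,241). The red roller is below it, toward the robot, so the lever is open. I'll fit the scaler axis and plan the first move.

```bash
cat >> h.py <<'E'
def down(yaw): # tool z down, tool x at yaw(deg)
    return Ro.from_euler('xyz',[np.pi,0,np.radians(yaw)])
def plan(p,R,n):
    s=bot.observe(); p0=s['position']; R0=Ro.from_euler('xyz',s['tool_rot'])
    rv=(R0.inv()*R).as_rotvec(); print('t',s['clock'],'from',p0.round(4),np.degrees(s['tool_rot']).round(1),'F',s['force'].round(1),'w',s['grip_width'])
    for k in range(n):
        Rk=R0*Ro.from_rotvec(rv*k/n); d=Rk.inv().apply((np.asarray(p)-p0)/n)*1000
        print(np.r_[d,np.degrees(rv)/n].round(1).tolist())
E
python3 - <<'E'
from h import *
from scipy.optimize import least_squares
for n in('top0','side0'):
    f=dict(np.load(n+'.npz')); W=world(f)
    X,Y,Z=W[...,0],W[...,1],W[...,2]
    m=(Y>.225)&(Y<.355)&(X>.52)&(X<.61)&(Z>.058)&(Z<.11); P=W[m]
    r=least_squares(lambda q:np.hypot(P[:,0]-q[0]-q[1]*(P[:,1]-.157),P[:,2]-q[2])-q[3],[.557,.04,.062,.03],loss='soft_l1',f_scale=.002)
    print(n,m.sum(),r.x.round(4),'yaw',90-np.degrees(np.arctan(r.x[1])))
    m=(Y>.14)&(Y<.2)&(X>.525)&(X<.6)&(Z>.055)&(Z<.1); Q=W[m]; print(len(Q),np.percentile(Q[:,1],[0,1,3,5,10]).round(4),'mouth front x mean',Q[Q[:,1]<.165,0].mean())
    f2=W[(f['color'][...,0]>90)&(f['color'][...,1]<50)&(X>.47)&(X<.53)&(Y>.15)&(Y<.2)&(Z>.08)]; print('red',len(f2),f2.mean(0),f2.min(0),f2.max(0))
    m=(Z>.005)&(Z<.018)&(f['color'][...,1].astype(int)>f['color'][...,0]+30); print('board',cv2.minAreaRect(W[m][:,:2].astype(np.float32)*1000))
plan([.457,-.231,.16],down(-8.1),16)
E
```

```text
top0 1550 [0.5568 0.0456 0.0619 0.0256] yaw 87.38657985625461
402 [0.1561 0.1566 0.157  0.1575 0.1588] mouth front x mean 0.5546096116583953
red 92 [0.50169178 0.17770666 0.11791944] [0.4914411  0.1676611  0.11178904] [0.5098118  0.18830919 0.12316629]
board ((530.9271850585938, -26.911941528320312), (485.0227966308594, 245.6356658935547), 2.9521119594573975)
side0 1330 [0.5562 0.0399 0.0623 0.0253] yaw 87.71743711573046
274 [0.1605 0.1619 0.1639 0.1646 0.1676] mouth front x mean 0.5507132443750994<stdin>:10: RuntimeWarning: Mean of empty slice.
  ret = um.true_divide(
Traceback (most recent call last):
ValueError: zero-size array to reduction operation minimum which has no identity
```

```bash
python3 -c "
from h import *
plan([.457,-.231,.16],down(-8.1),16)"
```

```text
t 0.1 from [ 0.1611 -0.6036  0.2478] [ 1.80e+02  1.00e-01 -7.51e+01] F [ 0.4 -0.1 -0.2] w 0.08509879471161767
[-17.7, -23.9, 5.5, -0.0, 0.0, -4.2]
[-15.9, -25.1, 5.5, -0.0, 0.0, -4.2]
[-14.1, -26.2, 5.5, -0.0, 0.0, -4.2]
[-12.1, -27.2, 5.5, -0.0, 0.0, -4.2]
[-10.1, -28.0, 5.5, -0.0, 0.0, -4.2]
[-8.0, -28.6, 5.5, -0.0, 0.0, -4.2]
[-5.9, -29.1, 5.5, -0.0, 0.0, -4.2]
[-3.8, -29.5, 5.5, -0.0, 0.0, -4.2]
[-1.6, -29.7, 5.5, -0.0, 0.0, -4.2]
[0.6, -29.7, 5.5, -0.0, 0.0, -4.2]
[2.7, -29.6, 5.5, -0.0, 0.0, -4.2]
[4.9, -29.3, 5.5, -0.0, 0.0, -4.2]
[7.0, -28.9, 5.5, -0.0, 0.0, -4.2]
[9.1, -28.3, 5.5, -0.0, 0.0, -4.2]
[11.1, -27.6, 5.5, -0.0, 0.0, -4.2]
[13.1, -26.7, 5.5, -0.0, 0.0, -4.2]
```

Emit:
arm_command:
  targets:
    - [-18,-24,5.5,0,0,-4.2]
    - [-16,-25,5.5,0,0,-4.2]
    - [-14,-26,5.5,0,0,-4.2]
    - [-12,-27,5.5,0,0,-4.2]
    - [-10,-28,5.5,0,0,-4.2]
    - [-8,-29,5.5,0,0,-4.2]
    - [-6,-29,5.5,0,0,-4.2]
    - [-4,-29.5,5.5,0,0,-4.2]
  grip: 50
  grip_force: 60

```text
clock: 0.9
position: [0.3085, -0.4109, 0.2004]
tool_rot: [3.141, 0.004, -0.708]
force: [-0.4, -0.7, -0.3]
grip_width: 0.0429
```

Emit:
arm_command:
  targets:
    - [-1.5,-29.5,5.5,0,0,-4.2]
    - [0.5,-29.5,5.5,0,0,-4.2]
    - [2.5,-29.5,5.5,0,0,-4.2]
    - [5,-29.5,5.5,0,0,-4.2]
    - [7,-29,5.5,0,0,-4.2]
    - [9,-28.5,5.5,0,0,-4.2]
    - [11,-27.5,5.5,0,0,-4.2]
    - [13,-26.5,5.5,0,0,-4.2]

```text
clock: 1.7
position: [0.4541, -0.2115, 0.1537]
tool_rot: [-3.139, 0.005, -0.097]
force: [0.4, 0.1, -0.3]
grip_width: 0.0428
```

```bash
python3 -c "
from h import *
plan([.457,-.231,.16],down(-8.1),1)
plan([.457,-.231,.045],down(-8.1),6)"
```

```text
t 1.7 from [ 0.4541 -0.2115  0.1537] [-179.8    0.3   -5.6] F [ 0.4  0.1 -0.3] w 0.042798065164781705
[4.7, 19.1, -6.4, -0.1, 0.3, 2.5]
t 1.7 from [ 0.4541 -0.2115  0.1537] [-179.8    0.3   -5.6] F [ 0.4  0.1 -0.3] w 0.042798065164781705
[0.9, 3.2, 18.1, -0.0, 0.0, 0.4]
[0.9, 3.2, 18.1, -0.0, 0.0, 0.4]
[0.9, 3.2, 18.1, -0.0, 0.0, 0.4]
[0.9, 3.2, 18.1, -0.0, 0.0, 0.4]
[0.9, 3.2, 18.1, -0.0, 0.0, 0.4]
[0.9, 3.2, 18.1, -0.0, 0.0, 0.4]
```

Emit:
arm_command:
  targets:
    - [4.5,19,0,0,0.3,2.5]
    - [0,0,20,0,0,0]
    - [0,0,20,0,0,0]
    - [0,0,10,0,0,0]
    - [0,0,0,0,0,0]
    - [0,0,0,0,0,0]

```text
clock: 2.3
position: [0.4596, -0.2267, 0.1013]
tool_rot: [-3.137, 0.0, -0.133]
force: [-0.4, 0.6, -0.0]
grip_width: 0.0426
```

Run:
```python
from h import *
plan([.457,-.231,.045],down(-8.1),4)
a=grab('top','t1')['color'][200:330,350:490,::-1]; b=grab('side','s1')['color'][150:280,340:480,::-1]
cv2.imwrite('pics/c1.png',cv2.resize(np.hstack([a,b]),None,fx=2.8,fy=2.8,interpolation=2))
```

```text
t 2.3 from [ 0.4596 -0.2267  0.1013] [-179.7    0.    -7.6] F [-0.4  0.6 -0. ] w 0.0426361758841474
[-0.5, 1.2, 14.1, -0.1, 0.0, 0.1]
[-0.5, 1.2, 14.1, -0.1, 0.0, 0.1]
[-0.5, 1.2, 14.1, -0.1, 0.0, 0.1]
[-0.5, 1.2, 14.1, -0.1, 0.0, 0.1]
```

View pics/c1.png

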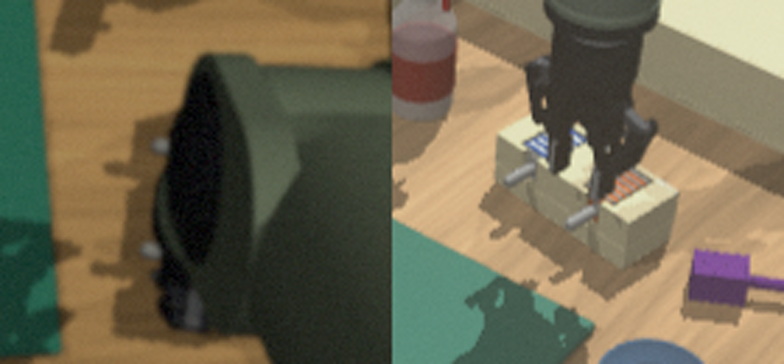

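The right half (side view) shows the open fingers at (560,165) and (600,190), above and around the orange head's shank at (580,217). This fits the geometry, so I'll descend.

Emit:
arm_command:
  targets:
    - [-1,2,14,-0.2,0,0.4]
    - [-1,2,14,-0.1,0,0.1]
    - [-0.5,1,14,0,0,0]
    - [0,0,14,0,0,0]
    - [0,0,0,0,0,0]
    - [0,0,0,0,0,0]

```text
clock: 3.0
position: [0.4589, -0.233, 0.0478]
tool_rot: [3.139, -0.007, -0.143]
force: [-0.0, -0.7, 0.3]
grip_width: 0.0425
```

Run:
```python
from h import *
plan([.457,-.231,.045],down(-8.1),1)
```

```text
t 3.0 from [ 0.4589 -0.233   0.0478] [179.8  -0.4  -8.2] F [-0.  -0.7  0.3] w 0.042478603762557875
[-2.2, -1.7, 2.8, 0.2, -0.4, -0.1]
```

Emit:
arm_command:
  targets:
    - [-2.2,-1.7,2.8,0.2,-0.4,0]
    - [0,0,0,0,0,0]
    - [0,0,0,0,0,0]

```text
clock: 3.3
position: [0.4576, -0.231, 0.0461]
tool_rot: [-3.141, -0.001, -0.143]
force: [0.3, -0.5, 0.1]
grip_width: 0.0428
```

Emit:
arm_command:
  targets:
    - [0,0,0,0,0,0]
    - [0,0,0,0,0,0]
    - [0,0,0,0,0,0]
    - [0,0,0,0,0,0]
    - [0,0,0,0,0,0]
    - [0,0,0,0,0,0]
  grip: 0
  grip_force: 60

```text
clock: 3.9
position: [0.4578, -0.2311, 0.0468]
tool_rot: [-3.141, -0.002, -0.143]
force: [-0.3, -0.5, 0.3]
grip_width: 0.0098
```

Emit:
arm_command:
  targets:
    - [0,0,-10,0,0,0]
    - [0,0,-14,0,0,0]
    - [0,0,-14,0,0,0]
    - [0,0,-14,0,0,0]
    - [0,0,-14,0,0,0]
    - [0,0,-10,0,0,0]
    - [0,0,0,0,0,0]
    - [0,0,0,0,0,0]

```text
clock: 4.7
position: [0.4578, -0.2313, 0.1317]
tool_rot: [3.141, -0.005, -0.143]
force: [-0.5, 0.1, -1.3]
grip_width: 0.0098
```

Run:
```python
from h import *
plan([.47,-.02,.12],down(-2.5),8)
b=grab('side','s2')['color'][130:280,320:500,::-1]
cv2.imwrite('pics/c2.png',cv2.resize(b,None,fx=3,fy=3,interpolation=2))
```

```text
t 4.7 from [ 0.4578 -0.2313  0.1317] [180.   -0.3  -8.2] F [-0.5  0.1 -1.3] w 0.00975210884917969
[-2.3, -26.4, 1.4, 0.0, -0.0, -0.7]
[-1.9, -26.4, 1.4, 0.0, -0.0, -0.7]
[-1.6, -26.4, 1.4, 0.0, -0.0, -0.7]
[-1.3, -26.4, 1.4, 0.0, -0.0, -0.7]
[-0.9, -26.4, 1.4, 0.0, -0.0, -0.7]
[-0.6, -26.4, 1.4, 0.0, -0.0, -0.7]
[-0.3, -26.5, 1.5, 0.0, -0.0, -0.7]
[0.0, -26.5, 1.5, 0.0, -0.0, -0.7]
```

View pics/c2.png

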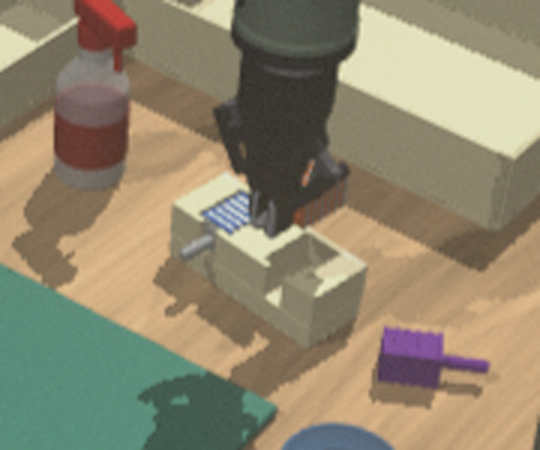

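The crop shows the pocket empty at (310,270) and the orange body held behind the fingers at (320,195). The blue brush is still in its pocket. Now over to the board.

Emit:
arm_command:
  targets:
    - [-2.5,-27,0,0,0,-0.7]
    - [-2,-27,0,0,0,-0.7]
    - [-1.5,-27,0,0,0,-0.7]
    - [-1,-27,0,0,0,-0.7]
    - [-1,-27,0,0,0,-0.7]
    - [-0.5,-27,0,0,0,-0.7]
    - [0,-27,0,0,0,-0.7]
    - [0,-24,0,0,0,-0.7]

```text
clock: 5.55
position: [0.4685, -0.0135, 0.1266]
tool_rot: [3.141, 0.003, -0.048]
force: [0.4, 0.1, -0.2]
grip_width: 0.0096
```

Emit:
arm_command:
  targets:
    - [0,0,20,0,0,0]
    - [0,0,20,0,0,0]
    - [0,0,10,0,0,0]
    - [0,0,0,0,0,0]
    - [0,0,0,0,0,0]

```text
clock: 6.05
position: [0.4678, -0.009, 0.0737]
tool_rot: [-3.141, 0.005, -0.041]
force: [-0.5, -0.6, -1.6]
grip_width: 0.0097
```

Run:
```python
from h import *
plan([.47,-.02,.04],down(-2.5),3)
b=grab('side','s3')['color'][190:320,260:440,::-1]
a=grab('top','t3')['color'][200:330,270:400,::-1]
cv2.imwrite('pics/c3.png',cv2.resize(np.hstack([a,b]),None,fx=2.5,fy=2.5,interpolation=2))
```

```text
t 6.05 from [ 0.4678 -0.009   0.0737] [-179.9    0.3   -2.3] F [-0.5 -0.6 -1.6] w 0.009737223745225683
[0.9, 3.7, 11.2, -0.0, 0.1, 0.1]
[0.9, 3.7, 11.2, -0.0, 0.1, 0.1]
[0.9, 3.7, 11.2, -0.0, 0.1, 0.1]
```

View pics/c3.png

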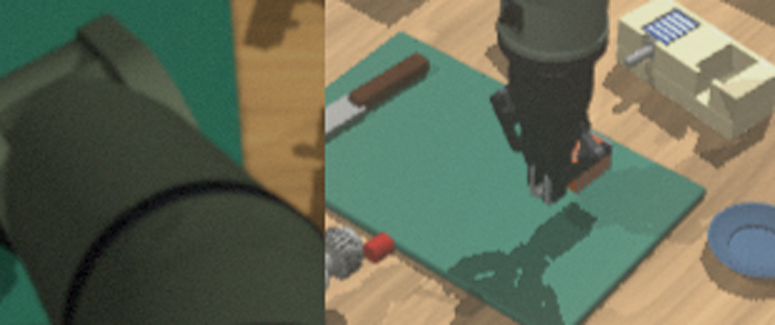

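The head is held over the clear half of the board (orange body at (592,165) in the right crop). Lowering gently.

Emit:
arm_command:
  targets:
    - [0,0,14,0,0,0]
    - [0,0,12,0,0,0]
    - [0,0,6,0,0,0]
    - [0,0,0,0,0,0]
    - [0,0,0,0,0,0]

```text
clock: 6.65
position: [0.4695, -0.0099, 0.0429]
tool_rot: [-3.141, 0.001, -0.043]
force: [-0.2, 1.1, -1.4]
grip_width: 0.0098
```

Emit:
arm_command:
  targets:
    - [0,0,2,0,0,0]
    - [0,0,2,0,0,0]
    - [0,0,1,0,0,0]
    - [0,0,0,0,0,0]

```text
clock: 7.05
position: [0.47, -0.0099, 0.0385]
tool_rot: [-3.141, -0.001, -0.043]
force: [0.2, -0.0, -1.0]
grip_width: 0.0096
```

Emit:
arm_command:
  targets:
    - [0,0,2,0,0,0]
    - [0,0,1,0,0,0]
    - [0,0,0.5,0,0,0]
    - [0,0,0,0,0,0]

```text
clock: 7.45
position: [0.47, -0.0099, 0.0347]
tool_rot: [-3.141, -0.001, -0.043]
force: [-1.0, 0.1, -0.7]
grip_width: 0.0098
```

Emit:
arm_command:
  targets:
    - [0,0,1.5,0,0,0]
    - [0,0,0,0,0,0]
    - [0,0,0,0,0,0]

```text
clock: 7.75
position: [0.4702, -0.0097, 0.0335]
tool_rot: [-3.141, -0.001, -0.043]
force: [-1.1, -0.8, 4.9]
grip_width: 0.0095
```

Contact at +5 N. Releasing and rising.

Emit:
arm_command:
  targets:
    - [0,0,0,0,0,0]
    - [0,0,0,0,0,0]
    - [0,0,0,0,0,0]
    - [0,0,0,0,0,0]
    - [0,0,0,0,0,0]
  grip: 70

```text
clock: 8.25
position: [0.4703, -0.0098, 0.0333]
tool_rot: [-3.141, -0.001, -0.043]
force: [0.1, -1.1, 0.5]
grip_width: 0.0597
```

Emit:
arm_command:
  targets:
    - [0,0,-15,0,0,0]
    - [0,0,-25,0,0,0]
    - [0,0,-25,0,0,0]
    - [0,25,-20,0,0,0]
    - [0,25,0,0,0,0]
    - [0,25,0,0,0,0]
    - [0,30,0,0,0,0]
    - [0,0,0,0,0,0]

```text
clock: 9.05
position: [0.4656, -0.1177, 0.1218]
tool_rot: [-3.141, -0.001, -0.04]
force: [-0.8, 0.6, -0.6]
grip_width: 0.0599
```

Run:
```python
from h import *
print(bot.observe()['position'])
a=grab('top','t4'); b=grab('side','s4')
cv2.imwrite('pics/c4.png',cv2.resize(np.hstack([a['color'][200:330,270:400,::-1],b['color'][190:320,260:440,::-1]]),None,fx=2.5,fy=2.5,interpolation=2))
for f in(a,b):
    W=world(f); X,Y,Z=W[...,0],W[...,1],W[...,2]
    m=(X>.38)&(X<.55)&(Y>-.14)&(Y<.06)&(Z>.036)&(Z<.056); print(m.sum())
    if m.sum()>30:print(cv2.minAreaRect((W[m][:,:2]*1000).astype(np.float32)),np.median(W[m],0))
    m=(X>.38)&(X<.55)&(Y>-.14)&(Y<.06)&(Z>.027)&(Z<.056); print(m.sum())
    if m.sum()>30:print(cv2.minAreaRect((W[m][:,:2]*1000).astype(np.float32)))
```

```text
[ 0.46559853 -0.11767922  0.12181153]
376
((467.86932373046875, -41.2931022644043), (86.6963119506836, 33.88169479370117), 87.55810546875) [ 0.46716506 -0.05897484  0.04455902]
477
((467.9290466308594, -40.092498779296875), (89.11248779296875, 33.907745361328125), 87.48210144042969)
260
((467.4702453613281, -38.030670166015625), (89.75430297851562, 36.2146110534668), 87.14098358154297) [ 0.46504376 -0.05251106  0.0442027 ]
382
((467.54351806640625, -36.56391906738281), (92.69145965576172, 36.2146110534668), 87.14098358154297)
```

View pics/c4.png

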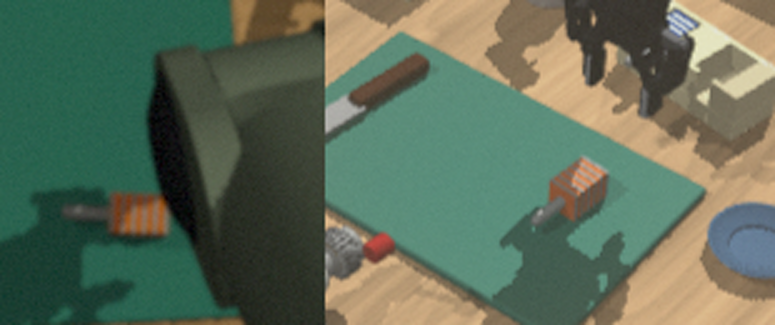

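The head lies flat on the board, body at (140,213) in the left crop, shank pointing +y at 87.4°. I'll regrip it by the body, slightly behind its centre.

Emit:
arm_command:
  targets:
    - [0.5,-23,0,0,0,0]
    - [0.5,-23,0,0,0,0]
    - [0,0,20,0,0,0.3]
    - [0,0,20,0,0,0]
    - [0,0,15,0,0,0]
    - [0,0,0,0,0,0]
    - [0,0,0,0,0,0]

```text
clock: 9.85
position: [0.4696, -0.0582, 0.0659]
tool_rot: [-3.137, -0.003, -0.033]
force: [-0.6, -0.3, -0.4]
grip_width: 0.0601
```

Run:
```python
from h import *
plan([.468,-.0715,.034],down(-2.6),3)
```

```text
t 9.85 from [ 0.4696 -0.0582  0.0659] [-179.7   -0.2   -1.9] F [-0.6 -0.3 -0.4] w 0.060123254066275174
[-0.4, 4.5, 10.6, -0.1, -0.1, 0.2]
[-0.4, 4.5, 10.6, -0.1, -0.1, 0.2]
[-0.4, 4.5, 10.6, -0.1, -0.1, 0.2]
```

Emit:
arm_command:
  targets:
    - [-1,13,0,-0.3,-0.2,0.7]
    - [0,0,0,0,0,0]
    - [0,0,10,0,0,0]
    - [0,0,10,0,0,0]
    - [0,0,8,0,0,0]
    - [0,0,0,0,0,0]
    - [0,0,0,0,0,0]

```text
clock: 10.55
position: [0.4689, -0.072, 0.0371]
tool_rot: [3.141, -0.001, -0.046]
force: [-0.1, 0.8, -0.4]
grip_width: 0.0602
```

Run:
```python
from h import *
plan([.468,-.0715,.034],down(-2.6),1)
```

```text
t 10.55 from [ 0.4689 -0.072   0.0371] [ 1.8e+02 -1.0e-01 -2.6e+00] F [-0.1  0.8 -0.4] w 0.060202785769880314
[-0.9, -0.4, 3.1, 0.0, -0.1, -0.0]
```

Emit:
arm_command:
  targets:
    - [0,0,2.5,0,0,0]
    - [0,0,0,0,0,0]

```text
clock: 10.75
position: [0.4689, -0.0718, 0.0344]
tool_rot: [3.141, -0.001, -0.046]
force: [-1.1, -0.0, 1.3]
grip_width: 0.0598
```

Emit:
arm_command:
  targets:
    - [0,0,0,0,0,0]
    - [0,0,0,0,0,0]
    - [0,0,0,0,0,0]
    - [0,0,0,0,0,0]
    - [0,0,0,0,0,0]
    - [0,0,0,0,0,0]
  grip: 0
  grip_force: 70

```text
clock: 11.35
position: [0.4693, -0.0719, 0.0353]
tool_rot: [3.141, -0.003, -0.046]
force: [0.2, 0.8, -1.0]
grip_width: 0.0332
```

Emit:
arm_command:
  targets:
    - [0,0,-8,0,0,0]
    - [0,0,-12,0,0,0]
    - [0,0,-12,0,0,0]
    - [0,0,-4,0,0,0]
    - [0,0,0,0,0,0]
    - [0,0,0,0,0,0]

```text
clock: 11.95
position: [0.4695, -0.0721, 0.0756]
tool_rot: [3.141, -0.004, -0.046]
force: [0.5, -0.1, -1.1]
grip_width: 0.0331
```

Run:
```python
from h import *
print(bot.observe()['position'],bot.observe()['tool_rot'])
b=grab('side','s5'); a=grab('top','t5')
cv2.imwrite('pics/c5.png',cv2.resize(b['color'][210:340,240:400,::-1],None,fx=4,fy=4,interpolation=2))
for f in(a,b):
    W=world(f); X,Y,Z=W[...,0],W[...,1],W[...,2]
    for y in(-.02,-.01,0.,.003):
      m=(X>.43)&(X<.51)&(abs(Y-y)<.005)&(Z>.035)&(Z<.09); 
      if m.sum():print(y,m.sum(),W[m].mean(0).round(4),W[m][:,2].max().round(4))
    m=(X>.43)&(X<.51)&(Y>-.03)&(Y<.03)&(Z>.035)&(Z<.09); print('tip y',W[m][:,1].max() if m.sum() else None)
```

```text
[ 0.46951689 -0.0721058   0.0755545 ] [ 3.14053037 -0.00423322 -0.04605851]
-0.01 18 [ 0.4706 -0.0074  0.073 ] 0.0781
0.0 23 [ 4.714e-01 -2.000e-04  7.260e-02] 0.0765
0.003 20 [0.4712 0.0015 0.0723] 0.0765
tip y 0.005168188335846794
-0.02 17 [ 0.4682 -0.019   0.0729] 0.0779
-0.01 17 [ 0.4686 -0.0106  0.0714] 0.0767
0.0 19 [ 4.696e-01 -3.000e-04  7.220e-02] 0.0759
0.003 19 [0.4699 0.0038 0.0716] 0.0766
tip y 0.00881986104957265
```

View pics/c5.png

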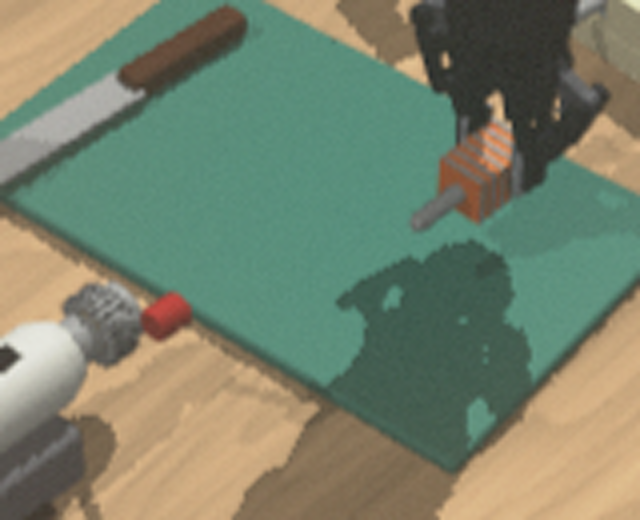

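The head is gripped by the body and looks level, shank at (437,205) in the crop. I'll move it to the stand-off in front of the mouth.

Emit:
arm_command:
  targets:
    - [14,-22,0,0,0,0]
    - [14,-22,0,0,0,0]
    - [14,-22,0,0,0,0]
    - [14,-20,0,0,0,0]
    - [10,-16,0,0,0,0]
    - [0,0,3,0,0,0]
    - [0,0,0,0,0,0]
    - [0,0,0,0,0,0]

```text
clock: 12.85
position: [0.54, 0.0297, 0.0685]
tool_rot: [3.139, 0.003, -0.047]
force: [-0.1, -0.7, -0.1]
grip_width: 0.0329
```

Run:
```python
from h import *
plan([.5527,.0596,.0683],down(-2.5),1)
```

```text
t 12.85 from [0.54   0.0297 0.0685] [179.9   0.2  -2.7] F [-0.1 -0.7 -0.1] w 0.032874132864018
[11.2, -30.5, 0.1, 0.1, 0.2, -0.2]
```

Emit:
arm_command:
  targets:
    - [6,-15,0,0.1,0.2,-0.2]
    - [4,-13,0,0,0,0]
    - [0,0,0,0,0,0]
    - [0,0,0,0,0,0]

```text
clock: 13.25
position: [0.5513, 0.0576, 0.0683]
tool_rot: [3.14, -0.0, -0.045]
force: [0.3, 0.8, -0.6]
grip_width: 0.0331
```

Run:
```python
from h import *
plan([.5527,.0596,.0683],down(-2.5),1)
b=grab('side','s6'); a=grab('top','t6')
A=cv2.resize(a['color'][205:275,195:285,::-1],None,fx=5,fy=5,interpolation=2);B=cv2.resize(b['color'][250:320,230:300,::-1],None,fx=5,fy=5,interpolation=2)
cv2.imwrite('pics/c6.png',np.hstack([A[:, :450],B]))
T=np.array([.5527,.0596,.062]); ax=np.array([.044,.999,0])
for f in(a,b):
    W=world(f); X,Y,Z=W[...,0],W[...,1],W[...,2]
    print('shank')
    for y in np.arange(.1,.15,.006):
      m=(X>.53)&(X<.58)&(abs(Y-y)<.003)&(Z>.045)&(Z<.09)
      if m.sum()>3:print(round(y,3),m.sum(),W[m].mean(0).round(4),'x',W[m][:,0].min().round(4),W[m][:,0].max().round(4),'z',W[m][:,2].min().round(4),W[m][:,2].max().round(4))
    print('nose')
    for y in np.arange(.156,.19,.006):
      m=(X>.53)&(X<.59)&(abs(Y-y)<.003)&(Z>.04)&(Z<.09)
      if m.sum()>3:print(round(y,3),m.sum(),W[m].mean(0).round(4),'x',W[m][:,0].min().round(4),W[m][:,0].max().round(4),'z',W[m][:,2].min().round(4),W[m][:,2].max().round(4))
```

```text
t 13.25 from [0.5513 0.0576 0.0683] [179.9  -0.   -2.6] F [ 0.3  0.8 -0.6] w 0.03312833617647291
[1.3, -2.1, -0.0, 0.1, -0.0, -0.1]
shank
nose
0.156 37 [0.552  0.1578 0.0646] x 0.5391 0.562 z 0.0446 0.0815
0.162 42 [0.5513 0.1621 0.075 ] x 0.5387 0.5683 z 0.0616 0.0815
0.168 70 [0.5542 0.1684 0.0735] x 0.5345 0.5778 z 0.0483 0.086
0.174 72 [0.5519 0.174  0.0798] x 0.5302 0.5782 z 0.062 0.0886
0.18 55 [0.5566 0.1799 0.081 ] x 0.5325 0.578 z 0.0706 0.0878
0.186 31 [0.5533 0.1856 0.0764] x 0.5373 0.5743 z 0.0674 0.0849
shank
0.1 70 [0.5477 0.0988 0.066 ] x 0.5322 0.5663 z 0.0459 0.0814
0.106 11 [0.5497 0.1058 0.064 ] x 0.5465 0.558 z 0.0595 0.0707
0.112 11 [0.55   0.1117 0.0664] x 0.5464 0.5561 z 0.0619 0.0701
0.118 14 [0.5486 0.118  0.0645] x 0.5455 0.5531 z 0.0585 0.0689
0.124 10 [0.551  0.1236 0.0661] x 0.5455 0.5557 z 0.0599 0.0702
0.13 13 [0.5498 0.1295 0.0652] x 0.5458 0.5558 z 0.0615 0.0698
0.136 16 [0.5502 0.1366 0.0646] x 0.5455 0.5568 z 0.0595 0.0684
nose
0.162 18 [0.553  0.1629 0.0743] x 0.5412 0.5676 z 0.0529 0.0806
0.168 20 [0.5498 0.1674 0.0749] x 0.5357 0.5701 z 0.0584 0.0836
0.174 35 [0.5489 0.1741 0.0754] x 0.5309 0.5725 z 0.0472 0.0879
0.18 50 [0.5485 0.1805 0.0766] x 0.5328 0.5716 z 0.0515 0.0868
0.186 95 [0.5501 0.1865 0.0715] x 0.5303 0.5818 z 0.0408 0.0881
```

View pics/c6.png

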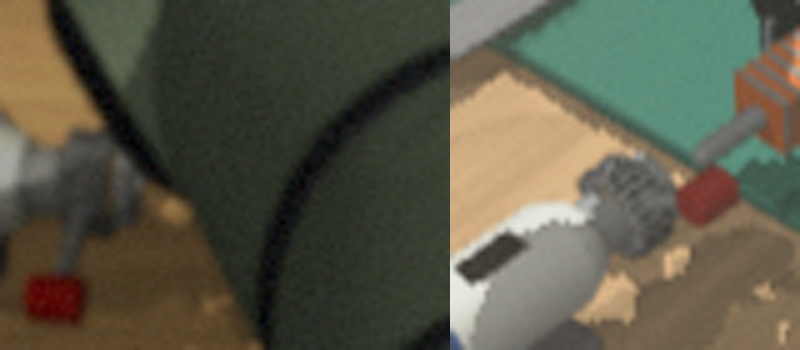

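Run:
```python
from h import *
from scipy.optimize import least_squares
def fit(P,R,y0,x0,s=None):
    g=lambda q:np.hypot((P[:,0]-q[0]-(s if s is not None else q[2])*(P[:,1]-y0)),P[:,2]-q[1])-R
    r=least_squares(g,[x0,P[:,2].mean()-.003]+([] if s is not None else [.045]),loss='soft_l1',f_scale=.001); return r.x.round(4),len(P)
L=lambda n:world(dict(np.load(n+'.npz')))
def sel(W,xl,xh,yl,yh,zl,zh):
    X,Y,Z=W[...,0],W[...,1],W[...,2]; return W[(X>xl)&(X<xh)&(Y>yl)&(Y<yh)&(Z>zl)&(Z<zh)]
for n,tcp in(('t5',(.4695,-.0721,.0756)),('s5',(.4695,-.0721,.0756)),('s6',(.5513,.0576,.0683))):
    W=L(n); y0=tcp[1]+.06; P=sel(W,tcp[0]-.012,tcp[0]+.018,tcp[1]+.042,tcp[1]+.074,tcp[2]-.02,tcp[2]+.01)
    print(n,'shank',fit(P,.006,y0,tcp[0]+.002,.046),'free',fit(P,.006,y0,tcp[0]+.002),'expect x',tcp[0]+.06*.046,'z',tcp[2]-.0063)
for n in('top0','side0','s6','t6'):
    W=L(n); print(n,'nose',fit(sel(W,.53,.585,.158,.166,.05,.09),.018,.157,.556,.044),'nut',fit(sel(W,.53,.59,.168,.184,.05,.09),.022,.157,.556,.044))
```

```text
t5 shank (array([0.4711, 0.0685]), 36) free (array([0.4713, 0.0685, 0.0208]), 36) expect x 0.47225999999999996 z 0.0693
s5 shank (array([0.4705, 0.0697]), 65) free (array([0.4706, 0.0698, 0.0988]), 65) expect x 0.47225999999999996 z 0.0693
s6 shank (array([0.5524, 0.0617]), 64) free (array([ 5.523e-01,  6.180e-02, -2.000e-04]), 64) expect x 0.55406 z 0.062
top0 nose (array([0.557 , 0.0609]), 62) nut (array([0.5565, 0.0617]), 176)
side0 nose (array([0.5584, 0.0622]), 21) nut (array([0.5552, 0.062 ]), 99)
s6 nose (array([0.5566, 0.0608]), 26) nut (array([0.5552, 0.0618]), 103)
t6 nose (array([0.5574, 0.0612]), 54) nut (array([0.5562, 0.0621]), 171)
```

Emit:
arm_command:
  targets:
    - [2.2,0,0,0.1,0,-0.1]
    - [0,-6,0,0,0,0]
    - [0,-5,0,0,0,0]
    - [0,-2,0,0,0,0]
    - [0,0,0,0,0,0]
    - [0,0,0,0,0,0]

```text
clock: 13.95
position: [0.5541, 0.0705, 0.0684]
tool_rot: [-3.141, -0.0, -0.045]
force: [0.2, 1.1, -0.9]
grip_width: 0.0329
```

Run:
```python
from h import *
y=bot.observe()['position'][1]
plan([.5578-(.157-y)*.0437,y,.0683],down(-2.5),1)
```

```text
t 13.95 from [0.5541 0.0705 0.0684] [-180.    -0.    -2.6] F [ 0.2  1.1 -0.9] w 0.03285898462163541
[-0.1, 0.0, 0.1, -0.0, -0.0, -0.1]
```

Emit:
arm_command:
  targets:
    - [0,-5,0,0,0,0]
    - [0,-4,0,0,0,0]
    - [0,-4,0,0,0,0]
    - [0,-3,0,0,0,0]
    - [0,0,0,0,0,0]

```text
clock: 14.45
position: [0.5548, 0.0881, 0.0684]
tool_rot: [-3.141, -0.0, -0.045]
force: [0.2, -0.9, -0.9]
grip_width: 0.0329
```

Emit:
arm_command:
  targets:
    - [0,-3,0,0,0,0]
    - [0,-3,0,0,0,0]
    - [0,-3,0,0,0,0]
    - [0,0,0,0,0,0]

```text
clock: 14.85
position: [0.5552, 0.0978, 0.0684]
tool_rot: [-3.141, 0.0, -0.045]
force: [-0.8, 0.3, -1.1]
grip_width: 0.033
```

Emit:
arm_command:
  targets:
    - [0,-4,0,0,0,0]
    - [0,-4,0,0,0,0]
    - [0,-4,0,0,0,0]
    - [0,0,0,0,0,0]

```text
clock: 15.25
position: [0.5558, 0.1109, 0.0684]
tool_rot: [-3.141, 0.0, -0.045]
force: [-0.3, -0.4, -0.8]
grip_width: 0.033
```

Emit:
arm_command:
  targets:
    - [0,-3,0,0,0,0]
    - [0,-2,0,0,0,0]
    - [0,-1,0,0,0,0]
    - [0,0,0,0,0,0]

```text
clock: 15.65
position: [0.5561, 0.1174, 0.0684]
tool_rot: [-3.141, 0.0, -0.045]
force: [0.1, 0.4, -0.2]
grip_width: 0.0328
```

Emit:
arm_command:
  targets:
    - [0,-1.5,0,0,0,0]
    - [0,-1,0,0,0,0]
    - [0,0,0,0,0,0]

```text
clock: 15.95
position: [0.5562, 0.1197, 0.0684]
tool_rot: [-3.141, 0.0, -0.045]
force: [-0.6, -0.8, -0.2]
grip_width: 0.033
```

Emit:
arm_command:
  targets:
    - [0,-1.5,0,0,0,0]
    - [0,-1,0,0,0,0]
    - [0,0,0,0,0,0]

```text
clock: 16.25
position: [0.5562, 0.1196, 0.0683]
tool_rot: [3.138, 0.001, -0.047]
force: [0.1, -0.2, -0.9]
grip_width: 0.033
```

Emit:
arm_command:
  targets:
    - [0,-2,0,0,0,0]
    - [0,-2,0,0,0,0]
    - [0,-2,0,0,0,0]

```text
clock: 16.55
position: [0.5561, 0.1199, 0.0682]
tool_rot: [3.131, 0.003, -0.052]
force: [-1.9, -11.9, 5.3]
grip_width: 0.0329
```

Firm stop at 12 N with the shoulder where it was predicted. I'll level the tool, release, and check.

Emit:
arm_command:
  targets:
    - [0,0,0,0.5,0,-0.2]
    - [0,0,0,0,0,0]
    - [0,0,0,0,0,0]

```text
clock: 16.85
position: [0.5562, 0.1198, 0.0682]
tool_rot: [3.139, 0.003, -0.049]
force: [0.6, 0.1, -0.3]
grip_width: 0.0327
```

Emit:
arm_command:
  targets:
    - [0,0,0,0,0,0]
    - [0,0,0,0,0,0]
    - [0,0,0,0,0,0]
    - [0,0,0,0,0,0]
    - [0,0,0,0,0,0]
  grip: 65

```text
clock: 17.35
position: [0.5563, 0.121, 0.0684]
tool_rot: [3.14, 0.003, -0.048]
force: [0.3, -0.0, 0.5]
grip_width: 0.0553
```

Emit:
arm_command:
  targets:
    - [0,0,-15,0,0,0]
    - [0,0,-25,0,0,0]
    - [0,0,-25,0,0,0]
    - [0,0,-25,0,0,0]
    - [0,25,-25,0,0,0]
    - [0,25,-10,0,0,0]
    - [0,25,0,0,0,0]
    - [0,0,0,0,0,0]

```text
clock: 18.15
position: [0.5529, 0.0452, 0.2064]
tool_rot: [3.141, -0.001, -0.044]
force: [-0.3, 0.3, -0.8]
grip_width: 0.055
```

Run:
```python
from h import *
print(bot.observe()['position'],np.degrees(bot.observe()['tool_rot']))
b=grab('side','s7'); a=grab('top','t7')
A=cv2.resize(a['color'][205:275,185:275,::-1],None,fx=4.4,fy=4.4,interpolation=2);B=cv2.resize(b['color'][240:310,230:320,::-1],None,fx=4.4,fy=4.4,interpolation=2)
cv2.imwrite('pics/c7.png',np.hstack([A,B]))
for f in(a,b):
    W=world(f); c=f['color'].astype(int); X,Y,Z=W[...,0],W[...,1],W[...,2]
    for y in np.arange(.1,.19,.006):
      m=(X>.53)&(X<.59)&(abs(Y-y)<.003)&(Z>.04)&(Z<.1)
      if m.sum()>3:print(round(y,3),m.sum(),'x',W[m][:,0].min().round(4),W[m][:,0].max().round(4),'z',W[m][:,2].min().round(4),W[m][:,2].max().round(4))
    m=(c[...,0]>90)&(c[...,1]<50)&(c[...,2]<60)&(X>.47)&(X<.56)&(Y>.15)&(Y<.21)&(Z>.08); print('red',W[m].mean(0).round(4),W[m].min(0).round(4),W[m].max(0).round(4))
```

```text
[0.55286776 0.04515018 0.20640307] [ 1.79978189e+02 -5.70751605e-02 -2.53359581e+00]
0.148 5 x 0.5395 0.545 z 0.0637 0.0768
0.154 23 x 0.5396 0.5623 z 0.0469 0.0782
0.16 59 x 0.5384 0.571 z 0.0521 0.0807
0.166 68 x 0.5347 0.5793 z 0.0444 0.0866
0.172 68 x 0.5305 0.5782 z 0.0621 0.087
0.178 66 x 0.5302 0.5784 z 0.0619 0.0886
0.184 37 x 0.5376 0.5777 z 0.0702 0.0861<stdin>:11: RuntimeWarning: Mean of empty slice.
  ret = um.true_divide(
Traceback (most recent call last):
ValueError: zero-size array to reduction operation minimum which has no identity
```

View pics/c7.png

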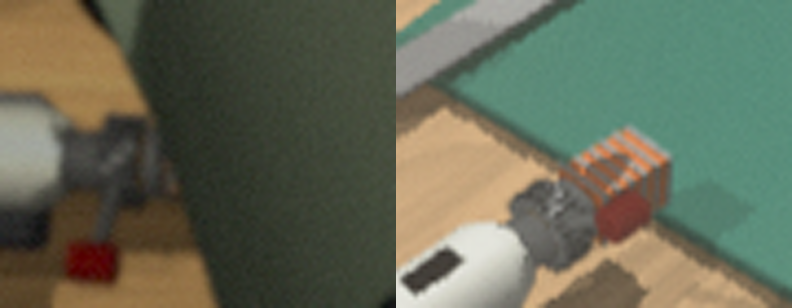

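The right crop shows the head seated with its shoulder against the nose ring (head at (620,175), ring at (555,215)), and the lever still open. Next I'll shut the fingers and come down on the robot side of the roller to push it over.

Emit:
arm_command:
  targets:
    - [-14,-16,0,0,0,0]
    - [-16,-20,0,0,0,0]
    - [-18,-22,0,0,0,0]
    - [-18,-22,0,0,0,0]
    - [-14,-18,0,0,0,0]
    - [-6,-8,0,0,0,0]
    - [0,0,0,0,0,0]
    - [0,0,0,0,0,0]
  grip: 0
  grip_force: 40

```text
clock: 19.05
position: [0.4672, 0.1675, 0.208]
tool_rot: [-3.138, -0.001, -0.034]
force: [0.0, -0.6, 0.5]
grip_width: -0.0001
```

Run:
```python
from h import *
plan([.458,.176,.206],down(-2.5),1)
```

```text
t 19.05 from [0.4672 0.1675 0.208 ] [-179.8   -0.    -1.9] F [ 0.  -0.6  0.5] w -6.429409411202265e-05
[-9.5, -8.2, 2.0, -0.2, -0.0, 0.6]
```

Emit:
arm_command:
  targets:
    - [-9,-8,0,-0.2,0,0.6]
    - [0,0,20,0,0,0]
    - [0,0,25,0,0,0]
    - [0,0,25,0,0,0]
    - [0,0,15,0,0,0]
    - [0,0,0,0,0,0]
    - [0,0,0,0,0,0]

```text
clock: 19.75
position: [0.4637, 0.1703, 0.1206]
tool_rot: [3.141, -0.003, -0.054]
force: [0.6, 0.4, 0.2]
grip_width: -0.0002
```

Run:
```python
from h import *
plan([.468,.176,.115],down(-2.5),1)
b=grab('side','s8')
W=world(b); c=b['color'].astype(int); X,Y,Z=W[...,0],W[...,1],W[...,2]
m=(c[...,0]>1.8*c[...,1])&(c[...,0]>1.8*c[...,2])&(c[...,0]>70)&(X>.47)&(X<.56)&(Y>.15)&(Y<.21)&(Z>.08); print('red',m.sum(),W[m].mean(0).round(4),W[m].min(0).round(4),W[m].max(0).round(4))
m=(X>.42)&(X<.5)&(Y>.15)&(Y<.21)&(Z>.09)&(Z<.14)&(c.max(-1)<60); print('finger',m.sum(),W[m].min(0),W[m].max(0))
m=(X>.52)&(X<.6)&(Y>.08)&(Y<.157)&(Z>.055)&(Z<.1)&(c[...,0]>c[...,2]+50); P=W[m]; print('head orange',m.sum(),P.min(0).round(4),P.max(0).round(4))
```

```text
t 19.75 from [0.4637 0.1703 0.1206] [179.9  -0.2  -3.1] F [0.6 0.4 0.2] w -0.00024407551767063011
[3.9, -5.9, 5.6, 0.1, -0.2, -0.6]
red 81 [0.4976 0.1843 0.1171] [0.4884 0.1709 0.1031] [0.5073 0.196  0.1264]
finger 11 [0.44862936 0.16766632 0.11411236] [0.45250024 0.18312419 0.13935315]
head orange 92 [0.5361 0.1222 0.0631] [0.5753 0.1568 0.0794]
```

Emit:
arm_command:
  targets:
    - [4,-6,5,0.1,-0.2,-0.6]
    - [4,0,0,0,0,0]
    - [4,0,0,0,0,0]
    - [4,0,0,0,0,0]

```text
clock: 20.2
position: [0.4794, 0.1761, 0.1172]
tool_rot: [-3.142, 0.003, -0.042]
force: [-43.3, 3.1, 32.3]
grip_width: 0.0004
```

Emit:
arm_command:
  targets:
    - [4,0,-3,0,0,0]
    - [4,0,-3,0,0,0]
    - [4,0,-3,0,0,0]

```text
clock: 20.5
position: [0.4857, 0.1757, 0.1262]
tool_rot: [3.137, 0.015, -0.039]
force: [-8.4, -0.6, 5.8]
grip_width: -0.0001
```

```bash
cat >> h.py <<'E'
def lever(tag):
    b=grab('side',tag); W=world(b); c=b['color'].astype(int); X,Y,Z=W[...,0],W[...,1],W[...,2]
    m=(c[...,0]>1.8*c[...,1])&(c[...,0]>1.8*c[...,2])&(c[...,0]>70)&(X>.45)&(X<.66)&(Y>.15)&(Y<.215)&(Z>.08); print('red',m.sum(),W[m].mean(0).round(4),W[m].min(0).round(4),W[m].max(0).round(4))
    s=bot.observe(); print(s['position'].round(4),np.degrees(s['tool_rot']).round(1),s['force'].round(1),s['moment'].round(2))
    return b,W,c
E
python3 - <<'E'
from h import *
b,W,c=lever('s9')
cv2.imwrite('pics/c9.png',cv2.resize(b['color'][200:320,220:340,::-1],None,fx=5,fy=5,interpolation=2))
E
```

```text
red 53 [0.5064 0.1881 0.1243] [0.4975 0.1765 0.1117] [0.5156 0.1953 0.129 ]
[0.4865 0.1758 0.1267] [179.8   0.8  -2.3] [-11.9  -1.   11.2] [-0.22  2.43  0.01]
```

Emit:
arm_command:
  targets:
    - [-4,0,0,0,-0.8,0]
    - [-2,0,8,0,0,0]
    - [0,0,4,0,0,0]
    - [3,0,0,0,0,0]
    - [3,0,0,0,0,0]
    - [3,0,0,0,0,0]

```text
clock: 21.15
position: [0.4865, 0.1759, 0.1138]
tool_rot: [3.136, 0.035, -0.039]
force: [-19.7, 0.2, 15.3]
grip_width: -0.0001
```

Emit:
arm_command:
  targets:
    - [3,0,-2,0,0,0]
    - [3,0,-2,0,0,0]
    - [3,0,-2,0,0,0]

```text
clock: 21.45
position: [0.4928, 0.1756, 0.1192]
tool_rot: [3.133, 0.041, -0.037]
force: [-9.2, 0.1, 7.2]
grip_width: -0.0002
```

Emit:
arm_command:
  targets:
    - [4,0,-3,0,1.2,0]
    - [4,0,-3,0,1,0]
    - [4,0,-2,0,0.5,0]
    - [4,0,-2,0,0,0]
    - [4,0,-2,0,0,0]

```text
clock: 21.95
position: [0.5137, 0.1746, 0.1313]
tool_rot: [3.132, -0.005, -0.036]
force: [-1.9, 0.3, -0.9]
grip_width: -0.0
```

Run:
```python
from h import *
b,W,c=lever('s10')
```

```text
red 42 [0.535  0.188  0.1395] [0.5278 0.1788 0.1325] [0.5422 0.1935 0.1458]
[0.5145 0.1746 0.1316] [179.5  -0.4  -2.1] [-0.9 -0.4  0.3] [-0.06  0.21  0.02]
```

Emit:
arm_command:
  targets:
    - [5,0,-1,-0.4,-0.4,0]
    - [5,0,0,0,0,0]
    - [5,0,0,0,0,0]
    - [5,0,0,0,0,0]
    - [5,0,0,0,0,0]

```text
clock: 22.5
position: [0.5417, 0.1738, 0.1327]
tool_rot: [3.125, 0.002, -0.037]
force: [-2.0, 0.0, 1.8]
grip_width: -0.0001
```

Emit:
arm_command:
  targets:
    - [4,0,1,0,0,0]
    - [4,0,1,0,0,0]
    - [4,0,1,0,0,0]

```text
clock: 22.8
position: [0.555, 0.1733, 0.1294]
tool_rot: [3.125, 0.002, -0.037]
force: [-3.2, 1.0, 1.6]
grip_width: -0.0003
```

Run:
```python
from h import *
b,W,c=lever('s11')
```

```text
red 40 [0.576  0.187  0.1386] [0.567  0.1783 0.1303] [0.5863 0.1913 0.1458]
[0.5555 0.1732 0.1292] [ 1.791e+02  1.000e-01 -2.100e+00] [-0.9  0.4  0.3] [0.14 0.2  0.03]
```

Emit:
arm_command:
  targets:
    - [4,-1,1,-0.9,0,0]
    - [4,-1,1,0,0,0]
    - [4,0,1,0,0,0]
    - [4,0,0,0,0,0]

```text
clock: 23.25
position: [0.5713, 0.174, 0.125]
tool_rot: [3.106, 0.005, -0.037]
force: [-6.5, 0.7, -5.1]
grip_width: -0.0001
```

Emit:
arm_command:
  targets:
    - [3,0,1,0,0,0]
    - [3,0,1,0,0,0]
    - [3,0,0,0,0,0]

```text
clock: 23.55
position: [0.5788, 0.1737, 0.1217]
tool_rot: [3.105, 0.01, -0.037]
force: [-27.8, -0.8, 15.9]
grip_width: 0.0003
```

Run:
```python
from h import *
b,W,c=lever('s12')
```

```text
red 30 [0.5996 0.1867 0.1275] [0.5917 0.1808 0.1187] [0.6102 0.1895 0.1342]
[0.5785 0.1738 0.1217] [177.9   0.6  -2.1] [-16.8  -0.4   9.3] [-0.29  3.44 -0.13]
```

Emit:
arm_command:
  targets:
    - [2,0,0,1,0.5,0]
    - [2,0,0,1,0,0]
    - [2,0,0.5,0,0,0]
    - [2,0,0.5,0,0,0]

```text
clock: 24.0
position: [0.5787, 0.1737, 0.1211]
tool_rot: [3.135, 0.018, -0.034]
force: [-26.2, -3.7, 27.7]
grip_width: -0.0001
```

Run:
```python
from h import *
b,W,c=lever('s13')
```

```text
red 33 [0.5996 0.186  0.1273] [0.5919 0.1808 0.1191] [0.6073 0.19   0.1316]
[0.5787 0.1737 0.1212] [179.6   1.   -1.9] [-26.2  -3.9  27. ] [-0.88  5.29 -0.09]
```

No further movement under about 37 N along the lever's path, so it's at the stop. Backing off.

Emit:
arm_command:
  targets:
    - [-5,0,-2,0,0,0]
    - [-8,0,-10,0,0,0]
    - [0,0,-25,0,0,0]
    - [0,0,-30,0,0,0]
    - [-20,0,-30,0,0,0]
    - [-35,10,-10,0,0,0]
    - [-40,20,0,0,0,0]
    - [-40,30,0,0,0,0]

```text
clock: 24.85
position: [0.4309, 0.1224, 0.2382]
tool_rot: [3.141, 0.008, -0.031]
force: [1.2, -0.6, 0.7]
grip_width: -0.0004
```

Emit:
arm_command:
  targets:
    - [0,40,0,0,0,0]
    - [0,40,0,0,0,0]
    - [0,40,0,0,0,0]
    - [0,40,0,0,0,0]
    - [0,40,0,0,0,0]
    - [0,30,0,0,0,0]
    - [0,0,0,0,0,0]
    - [0,0,0,0,0,0]

```text
clock: 25.65
position: [0.4208, -0.1187, 0.2457]
tool_rot: [3.137, -0.009, -0.031]
force: [-0.2, 0.1, 0.1]
grip_width: 0.0002
```

Run:
```python
from h import *
b,W,c=lever('s14'); a=grab('top','t14'); d0=np.load('top0.npz')['color']
A=cv2.resize(a['color'][:,:,::-1],(400,300));B=cv2.resize(b['color'][230:350,180:340,::-1],(400,300),interpolation=2)
C=cv2.resize(a['color'][195:285,160:280,::-1],(400,300),interpolation=2); D=cv2.resize(b['color'][:,:,::-1],(400,300))
cv2.imwrite('pics/c14.png',np.vstack([np.hstack([A,B]),np.hstack([C,D])]))
for f in(a,b):
    W=world(f); c=f['color'].astype(int); X,Y,Z=W[...,0],W[...,1],W[...,2]
    m=(X>.52)&(X<.6)&(Y>.06)&(Y<.15)&(Z>.055)&(Z<.1); P=W[m]; print('head',m.sum(),P.min(0).round(4),P.max(0).round(4))
    T=P[P[:,2]>.073]
    if len(T)>20: print('top plane z vs y',np.polyfit(T[:,1],T[:,2],1).round(4),cv2.minAreaRect((T[:,:2]*1000).astype(np.float32)))
```

```text
red 62 [0.588  0.18   0.1359] [0.5797 0.1681 0.1225] [0.5993 0.1911 0.1414]
[ 0.4208 -0.1187  0.2457] [179.7  -0.5  -1.8] [-0.6  0.3 -0.3] [-0.07  0.05  0.01]
head 376 [0.5362 0.105  0.056 ] [0.5706 0.1499 0.0852]
top plane z vs y [0.0032 0.077 ] ((553.651611328125, 127.54724884033203), (44.50992965698242, 34.12383270263672), 88.29231262207031)
head 274 [0.5344 0.106  0.0559] [0.5714 0.15   0.0831]
top plane z vs y [0.0232 0.0742] ((553.166748046875, 128.83676147460938), (42.96879196166992, 36.4998779296875), 84.74329376220703)
```

View pics/c14.png

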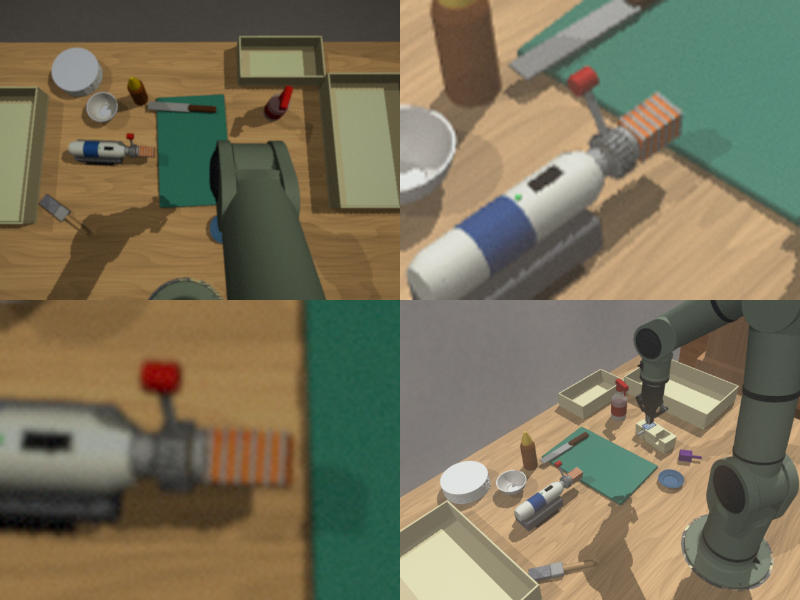

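The overview shows the head seated and level and the bystanders where they were. But the roller (580,80 in the top-right panel) reads about 25° past upright rather than 36°. I'll measure it more exactly.

Run:
```python
from h import *
from scipy.optimize import least_squares
for n,off in(('top0',.0011),('side0',.0017),('t14',.0011),('s14',.0017),('s12',.0017),('s13',.0017)):
    f=dict(np.load(n+'.npz')); W=world(f); c=f['color'].astype(int); X,Y,Z=W[...,0],W[...,1],W[...,2]
    m=(c[...,0]>1.8*c[...,1])&(c[...,0]>1.8*c[...,2])&(c[...,0]>60)&(X>.45)&(X<.66)&(Y>.15)&(Y<.215)&(Z>.085); P=W[m]
    if len(P)<15: print(n,len(P)); continue
    # roller on circle radius .075 about axis, unknown angle
    ax=.5586-off
    k=(P[:,1]>.168)&(P[:,1]<.187)
    for nm,Q in(('all',P),('mid',P[k])):
        g=lambda q:np.hypot(Q[:,0]-ax+.075*np.sin(q[0])-.044*(Q[:,1]-.176),Q[:,2]-.062-.075*np.cos(q[0]))-.010
        best=min((least_squares(g,[a],loss='soft_l1',f_scale=.001) for a in np.radians([50,20,-10,-36])),key=lambda r:r.cost)
        print(n,nm,len(Q),'theta',np.degrees(best.x[0]).round(1),'rms mm',1000*np.sqrt(np.mean(best.fun**2)).round(4))
```

```text
top0 all 105 theta 50.3 rms mm 2.1
top0 mid 91 theta 50.2 rms mm 1.5
side0 all 67 theta 50.3 rms mm 2.5
side0 mid 40 theta 50.1 rms mm 2.3
t14 all 100 theta -27.7 rms mm 2.0
t14 mid 72 theta -27.7 rms mm 1.5
s14 all 62 theta -26.6 rms mm 2.5
s14 mid 50 theta -26.8 rms mm 2.2
s12 all 30 theta -37.6 rms mm 3.6
s12 mid 14 theta -37.2 rms mm 2.7
s13 all 33 theta -37.9 rms mm 3.6
s13 mid 19 theta -37.6 rms mm 3.4
```

The lever did reach the stop (-37° with the finger pressing) but came back to -27° during my retreat, which moved up while still touching it. I'll push again and this time retreat straight back before rising.

Emit:
arm_command:
  targets:
    - [12,-30,0,0,0,0]
    - [14,-35,0,0,0,0]
    - [14,-36,0,0,0,0]
    - [14,-36,0,0,0,0]
    - [14,-36,0,0,0,0]
    - [14,-36,0,0,0,0]
    - [10,-25,0,0,0,0]
    - [0,0,0,0,0,0]

```text
clock: 26.55
position: [0.5212, 0.1322, 0.2469]
tool_rot: [3.14, -0.012, -0.02]
force: [-0.2, 0.5, -0.0]
grip_width: 0.0002
```

Run:
```python
from h import *
plan([.545,.176,.24],down(-2.5),1)
```

```text
t 26.55 from [0.5212 0.1322 0.2469] [179.9  -0.7  -1.1] F [-0.2  0.5 -0. ] w 0.00017792525125328245
[22.9, -44.3, 7.1, 0.1, -0.7, 1.4]
```

Emit:
arm_command:
  targets:
    - [11,-22,0,0,-0.7,1.4]
    - [8,-18,0,0,0,0]
    - [0,0,0,0,0,0]
    - [0,0,0,0,0,0]

```text
clock: 26.95
position: [0.5398, 0.1769, 0.247]
tool_rot: [3.14, 0.001, -0.038]
force: [0.1, 0.3, 0.3]
grip_width: -0.0001
```

Run:
```python
from h import *
plan([.545,.176,.121],down(-2.5),5)
```

```text
t 26.95 from [0.5398 0.1769 0.247 ] [ 1.799e+02  1.000e-01 -2.200e+00] F [0.1 0.3 0.3] w -6.31759201580436e-05
[1.1, 0.1, 25.2, 0.0, 0.0, 0.1]
[1.1, 0.1, 25.2, 0.0, 0.0, 0.1]
[1.1, 0.1, 25.2, 0.0, 0.0, 0.1]
[1.1, 0.1, 25.2, 0.0, 0.0, 0.1]
[1.1, 0.1, 25.2, 0.0, 0.0, 0.1]
```

Emit:
arm_command:
  targets:
    - [0,0,22,0,0,0]
    - [0,0,26,0,0,0]
    - [0,0,26,0,0,0]
    - [0,0,22,0,0,0]
    - [0,0,14,0,0,0]
    - [0,0,0,0,0,0]
    - [0,0,0,0,0,0]

```text
clock: 27.65
position: [0.5383, 0.1735, 0.1359]
tool_rot: [3.14, -0.002, -0.039]
force: [0.5, 0.5, 0.7]
grip_width: 0.0
```

Emit:
arm_command:
  targets:
    - [6,0,0,0,0,0]
    - [6,0,0,0,0,0]
    - [6,0,0,0,0,0]
    - [3,0,0,0,0,0]
    - [3,0,0,0,0,0]

```text
clock: 28.15
position: [0.566, 0.1727, 0.1395]
tool_rot: [3.141, -0.007, -0.039]
force: [-0.3, -0.5, -0.1]
grip_width: -0.0001
```

Emit:
arm_command:
  targets:
    - [-6,0,6,0,0,0]
    - [-3,0,8,0,0,0]
    - [0,0,4,0,0,0]
    - [0,0,0,0,0,0]
    - [3,0,0,0,0,0]
    - [3,0,0,0,0,0]
    - [3,0,0,0,0,0]

```text
clock: 28.85
position: [0.5653, 0.1728, 0.1194]
tool_rot: [3.141, -0.005, -0.039]
force: [-0.7, -0.2, 0.1]
grip_width: -0.0002
```

Emit:
arm_command:
  targets:
    - [3,0,0.5,0,0,0]
    - [3,0,0.5,0,0,0]
    - [3,0,0.5,0,0,0]

```text
clock: 29.15
position: [0.5727, 0.1724, 0.1172]
tool_rot: [3.139, -0.0, -0.038]
force: [-7.2, 0.3, 0.3]
grip_width: 0.0002
```

Emit:
arm_command:
  targets:
    - [3,0,0,0,0,0]
    - [3,0,0,0,0,0]
    - [3,0,0,0,0,0]

```text
clock: 29.45
position: [0.5756, 0.1724, 0.116]
tool_rot: [3.136, 0.014, -0.037]
force: [-28.2, -2.7, 24.2]
grip_width: -0.0005
```

Emit:
arm_command:
  targets:
    - [3,0,0,0,0,0]
    - [2,0,0,0,0,0]
    - [2,0,0,0,0,0]

```text
clock: 29.75
position: [0.5753, 0.1725, 0.1164]
tool_rot: [3.131, 0.029, -0.034]
force: [-17.6, -2.2, 14.7]
grip_width: -0.0002
```

```bash
cat >> h.py <<'E'
from scipy.optimize import least_squares
def theta(n,off=.0017):
    f=dict(np.load(n+'.npz')); W=world(f); c=f['color'].astype(int); X,Y,Z=W[...,0],W[...,1],W[...,2]
    m=(c[...,0]>1.8*c[...,1])&(c[...,0]>1.8*c[...,2])&(c[...,0]>60)&(X>.45)&(X<.66)&(Y>.15)&(Y<.215)&(Z>.085); Q=W[m]
    g=lambda q:np.hypot(Q[:,0]-.5586+off+.075*np.sin(q[0])-.044*(Q[:,1]-.176),Q[:,2]-.062-.075*np.cos(q[0]))-.010
    best=min((least_squares(g,[a],loss='soft_l1',f_scale=.001) for a in np.radians([50,20,-10,-36])),key=lambda r:r.cost)
    print(n,len(Q),'theta',np.degrees(best.x[0]).round(1))
E
python3 -c "
from h import *
lever('s20');theta('s20')"
```

```text
red 37 [0.5988 0.1859 0.1279] [0.59   0.1795 0.1183] [0.6096 0.1898 0.1355]
[0.5754 0.1725 0.1164] [179.4   1.7  -2. ] [-18.9  -2.6  16.1] [-0.41  4.05  0.  ]
s20 37 theta -35.8
```

Emit:
arm_command:
  targets:
    - [3,0,0.5,0.5,1,0]
    - [3,0,1,0,0.7,0]
    - [3,0,1,0,0,0]
    - [3,0,1,0,0,0]

```text
clock: 30.2
position: [0.5758, 0.1725, 0.1155]
tool_rot: [3.132, 0.021, -0.031]
force: [-33.5, -4.5, 40.3]
grip_width: 0.0001
```

```bash
python3 -c "
from h import *
lever('s21');theta('s21')"
```

```text
red 34 [0.5998 0.1857 0.1272] [0.5926 0.1789 0.1171] [0.6092 0.189  0.1347]
[0.5758 0.1726 0.1155] [179.4   1.2  -1.8] [-33.8  -4.9  41.3] [-1.11  7.   -0.  ]
s21 34 theta -37.7
```

Hard stop again (-37.7° under load). Now a slow, purely backward retreat, looking after the first step.

Emit:
arm_command:
  targets:
    - [-1,0,0,0,0,0]
    - [-1.5,0,0,0,0,0]
    - [-2,0,0,0,0,0]
    - [-2,0,0,0,0,0]

```text
clock: 30.65
position: [0.5693, 0.1728, 0.1174]
tool_rot: [3.131, 0.021, -0.031]
force: [0.5, -0.2, -0.3]
grip_width: -0.0002
```

```bash
python3 -c "
from h import *
lever('s22');theta('s22')"
```

```text
red 36 [0.5947 0.186  0.1305] [0.5874 0.1774 0.1218] [0.6015 0.1897 0.1372]
[0.5689 0.1729 0.1173] [179.4   1.2  -1.8] [-0.7  0.2  1.6] [0.05 0.04 0.  ]
s22 36 theta -34.8
```

Emit:
arm_command:
  targets:
    - [-3,0,0,0,0,0]
    - [-4,0,0,0,0,0]
    - [-4,0,0,0,0,0]
    - [0,0,0,0,0,0]

```text
clock: 31.1
position: [0.5569, 0.1732, 0.1172]
tool_rot: [3.131, 0.021, -0.031]
force: [-0.5, -0.7, -1.0]
grip_width: 0.0
```

```bash
python3 -c "
from h import *
lever('s23');theta('s23')"
```

```text
red 40 [0.5886 0.1865 0.1328] [0.5789 0.1771 0.1231] [0.5989 0.1907 0.1388]
[0.5572 0.1731 0.1172] [179.4   1.2  -1.8] [-0.1 -0.5 -0.4] [0.04 0.02 0.  ]
s23 40 theta -28.4
```

Emit:
arm_command:
  targets:
    - [0,0,0,0,0,0]
    - [0,0,0,0,0,0]
    - [0,0,0,0,0,0]
    - [0,0,0,0,0,0]
    - [0,0,0,0,0,0]
    - [0,0,0,0,0,0]

```text
clock: 31.75
position: [0.5576, 0.173, 0.1172]
tool_rot: [3.131, 0.021, -0.032]
force: [-0.1, 0.2, 0.3]
grip_width: -0.0
```

Run:
```python
from h import *
lever('s24');theta('s24')
# raw centroid of red in side image for each
for n in('s14','s20','s21','s22','s23','s24'):
    f=dict(np.load(n+'.npz')); c=f['color'].astype(int); m=(c[...,0]>1.8*c[...,1])&(c[...,0]>1.8*c[...,2])&(c[...,0]>60); m[:220]=0;m[340:]=0;m[:,:200]=0;m[:,340:]=0
    v,u=np.nonzero(m); print(n,len(u),u.min(),u.max(),v.min(),v.max())
f=dict(np.load('s24.npz'))
for th in(-26,-28,-30,-33,-36):
    t=np.radians(th); ctr=np.array([.5586-.0017-.075*np.sin(t),.176,.062+.075*np.cos(t)])
    a=np.linspace(0,6.28,40); pts=np.array([ctr+[.010*np.cos(k)+.044*h,h,.010*np.sin(k)] for k in a for h in(-.011,.011)])
    uv=proj(f,pts); print(th,uv.min(0).round(1),uv.max(0).round(1))
```

```text
red 37 [0.5879 0.1865 0.1331] [0.5809 0.1786 0.1236] [0.597  0.1898 0.1403]
[0.5576 0.173  0.1172] [179.4   1.2  -1.8] [0.2 0.2 1.6] [ 0.01 -0.03 -0.01]
s24 37 theta -28.1
s14 62 248 257 257 267
s20 37 244 251 259 266
s21 34 244 250 259 266
s22 36 246 251 259 267
s23 40 247 254 260 267
s24 37 247 254 260 267
-26 [246.6 255.5] [260.5 268.3]
-28 [245.9 255.4] [259.8 268.2]
-30 [245.3 255.4] [259.1 268.1]
-33 [244.3 255.4] [258.1 268. ]
-36 [243.4 255.4] [257.2 268.1]
```

The lever follows the finger back to about -28° and then stays there. That could be rebound from my heavy overpress, so I'll repeat gently: just reach the stop, let the force decay, then withdraw in small steps.

Emit:
arm_command:
  targets:
    - [3,-2,-5,0.6,1.2,0]
    - [4,-1,-3,0,0,0]
    - [3,0,0,0,0,0]
    - [3,0,0,0,0,0]
    - [2,0,0,0,0,0]
    - [2,0,0,0,0,0]

```text
clock: 32.4
position: [0.5736, 0.1758, 0.1248]
tool_rot: [3.141, 0.004, -0.031]
force: [-5.2, 0.9, -3.2]
grip_width: -0.0
```

Emit:
arm_command:
  targets:
    - [2,0,0.5,0,0,0]
    - [2,0,0.5,0,0,0]

```text
clock: 32.6
position: [0.5769, 0.1757, 0.1231]
tool_rot: [3.141, 0.006, -0.03]
force: [-4.9, 0.0, -0.5]
grip_width: -0.0001
```

```bash
python3 -c "
from h import *
lever('s25');theta('s25')"
```

```text
red 30 [0.5987 0.1865 0.128 ] [0.5911 0.1817 0.1182] [0.6063 0.1898 0.1366]
[0.5772 0.1756 0.123 ] [179.9   0.3  -1.8] [-5.2  0.5 -2.3] [0.18 1.07 0.  ]
s25 30 theta -35.9
```

Emit:
arm_command:
  targets:
    - [1.5,0,0.5,0,0,0]
    - [1,0,0.5,0,0,0]

```text
clock: 32.85
position: [0.5786, 0.1756, 0.1217]
tool_rot: [3.14, 0.009, -0.03]
force: [-14.2, -0.2, 13.9]
grip_width: -0.0001
```

Emit:
arm_command:
  targets:
    - [0,0,0,0,0,0]
    - [0,0,0,0,0,0]
    - [0,0,0,0,0,0]

```text
clock: 33.15
position: [0.5782, 0.1756, 0.1222]
tool_rot: [3.139, 0.01, -0.03]
force: [-4.1, 0.7, 0.9]
grip_width: -0.0002
```

Emit:
arm_command:
  targets:
    - [-1,0,0,0,0,0]
    - [-1,0,0,0,0,0]
    - [-1,0,0,0,0,0]

```text
clock: 33.45
position: [0.5764, 0.1757, 0.1226]
tool_rot: [3.14, 0.007, -0.031]
force: [-0.4, 0.5, 0.8]
grip_width: -0.0001
```

```bash
python3 -c "
from h import *
lever('s26');theta('s26')"
```

```text
red 27 [0.5988 0.1868 0.1278] [0.5921 0.182  0.119 ] [0.6068 0.1909 0.1335]
[0.5762 0.1757 0.1226] [179.9   0.4  -1.8] [-1.   0.2  0.5] [-0.    0.06  0.03]
s26 27 theta -37.3
```

Emit:
arm_command:
  targets:
    - [-1,0,0,0,0,0]
    - [-1,0,0,0,0,0]
    - [-1,0,0,0,0,0]
    - [-1,0,0,0,0,0]
    - [-1,0,0,0,0,0]

```text
clock: 34.0
position: [0.5712, 0.1759, 0.1228]
tool_rot: [3.14, 0.006, -0.031]
force: [0.4, -0.0, 0.8]
grip_width: 0.0005
```

```bash
python3 -c "
from h import *
lever('s27');theta('s27')"
```

```text
red 31 [0.5942 0.1871 0.1307] [0.586  0.1798 0.1211] [0.6028 0.1909 0.1364]
[0.5711 0.1759 0.1227] [179.9   0.4  -1.8] [-0.5 -0.3  1.4] [-0.01  0.05  0.04]
s27 31 theta -33.0
```

Emit:
arm_command:
  targets:
    - [-2,0,0,0,0,0]
    - [-3,0,0,0,0,0]
    - [-4,0,0,0,0,0]
    - [-4,0,0,0,0,0]
    - [-4,0,0,0,0,0]
    - [-4,0,0,0,0,0]
    - [-4,0,0,0,0,0]
    - [-4,0,0,0,0,0]

```text
clock: 34.85
position: [0.5396, 0.1768, 0.1229]
tool_rot: [3.14, 0.007, -0.031]
force: [0.5, 0.0, 0.9]
grip_width: -0.0001
```

Run:
```python
from h import *
lever('s28');theta('s28')
for n in('s14','s21','s24','s25','s26','s27','s28'):
    f=dict(np.load(n+'.npz')); c=f['color'].astype(int); m=(c[...,0]>1.8*c[...,1])&(c[...,0]>1.8*c[...,2])&(c[...,0]>60); m[:220]=0;m[340:]=0;m[:,:200]=0;m[:,340:]=0
    v,u=np.nonzero(m); print(n,len(u),u.min(),u.max(),v.min(),v.max(),np.percentile(u,5))
    g=c[262,240:262]; print('   row262 r:',g[:,0].tolist())
```

```text
red 49 [0.5875 0.1856 0.1354] [0.5732 0.1778 0.1246] [0.5976 0.1915 0.162 ]
[0.539  0.1769 0.1229] [179.9   0.4  -1.7] [ 0.2 -0.2  0.1] [ 0.08 -0.05  0.05]
s28 49 theta -27.2
s14 62 248 257 257 267 249.0
   row262 r: [103, 101, 91, 79, 70, 76, 83, 112, 118, 142, 165, 167, 160, 151, 142, 132, 110, 111, 102, 92, 90, 89]
s21 34 244 250 259 266 245.0
   row262 r: [107, 105, 92, 88, 111, 116, 124, 127, 122, 118, 96, 70, 61, 66, 63, 61, 61, 60, 57, 55, 61, 59]
s24 37 247 254 260 267 248.0
   row262 r: [112, 106, 95, 80, 74, 73, 88, 117, 120, 128, 126, 122, 113, 120, 105, 66, 57, 61, 61, 62, 62, 61]
s25 30 245 249 259 267 245.0
   row262 r: [113, 104, 94, 84, 97, 113, 118, 123, 128, 118, 96, 89, 99, 70, 59, 61, 65, 54, 57, 61, 57, 60]
s26 27 245 249 260 266 245.0
   row262 r: [111, 106, 94, 79, 97, 114, 119, 127, 126, 119, 104, 76, 90, 72, 60, 60, 60, 57, 58, 57, 59, 60]
s27 31 246 251 259 267 246.0
   row262 r: [109, 105, 94, 79, 70, 86, 114, 117, 125, 130, 118, 90, 67, 60, 63, 64, 60, 60, 58, 57, 61, 60]
s28 50 247 255 258 267 248.0
   row262 r: [108, 110, 93, 79, 71, 75, 87, 114, 122, 147, 178, 176, 168, 151, 111, 62, 60, 60, 59, 60, 58, 60]
```

Emit:
arm_command:
  targets:
    - [-8,0,-10,0,0,0]
    - [-10,0,-25,0,0,0]
    - [-10,0,-30,0,0,0]
    - [-20,20,-30,0,0,0]
    - [-30,30,-10,0,0,0]
    - [-30,35,0,0,0,0]
    - [-20,40,0,0,0,0]
    - [0,40,0,0,0,0]

```text
clock: 35.7
position: [0.3986, 0.0167, 0.2364]
tool_rot: [3.141, 0.004, -0.022]
force: [1.8, -0.8, -0.4]
grip_width: -0.0002
```

Emit:
arm_command:
  targets:
    - [0,40,0,0,0,0]
    - [0,40,0,0,0,0]
    - [0,30,0,0,0,0]
    - [0,0,0,0,0,0]
    - [0,0,0,0,0,0]

```text
clock: 36.2
position: [0.3925, -0.1012, 0.2402]
tool_rot: [3.137, -0.001, -0.028]
force: [-0.1, -0.2, 0.0]
grip_width: -0.0004
```

Run:
```python
from h import *
lever('s29');theta('s29'); grab('top','t29'); theta('t29',.0011); theta('t14',.0011); theta('s14')
# head pose after clamping: compare orange blobs
for n in('s7','s14','s29','t14','t29'):
    f=dict(np.load(n+'.npz')); W=world(f); c=f['color'].astype(int); X,Y,Z=W[...,0],W[...,1],W[...,2]
    m=(X>.52)&(X<.6)&(Y>.08)&(Y<.157)&(Z>.06)&(Z<.1)&(c[...,0]>c[...,2]+45)
    v,u=np.nonzero(m); P=W[m]; 
    T=P[P[:,2]>.07] if len(P) else P
    print(n,len(u),[x.round(1) for x in (u.mean(),v.mean())] if len(u) else '',u.min(),u.max(),v.min(),v.max(),P[:,1].min().round(4),P[:,1].max().round(4),'slope',np.polyfit(T[:,1],T[:,2],1)[0].round(3))
```

```text
red 66 [0.5882 0.1804 0.1356] [0.5797 0.1685 0.1276] [0.5979 0.1907 0.1424]
[ 0.3925 -0.1011  0.2401] [ 1.798e+02 -1.000e-01 -1.600e+00] [-0.  -0.1  1. ] [ 0.04  0.02 -0.  ]
s29 66 theta -27.5
t29 99 theta -27.1
t14 100 theta -27.7
s14 62 theta -26.6
s7 140 [np.float64(280.1), np.float64(277.1)] 267 291 270 287 0.1091 0.1569 slope 0.069
s14 166 [np.float64(280.0), np.float64(276.7)] 269 291 268 286 0.1117 0.1567 slope 0.008
s29 169 [np.float64(280.0), np.float64(276.9)] 268 291 268 289 0.1118 0.1567 slope 0.005
t14 361 [np.float64(234.5), np.float64(241.7)] 223 246 234 250 0.105 0.1524 slope 0.005
t29 355 [np.float64(234.3), np.float64(241.7)] 223 247 234 251 0.1046 0.1524 slope 0.021
```

The head is home and now level: the 4° droop is gone, so the jaws have centred it. The lever rests stably at about -27°, near 1.35 rad. I'll try once more, holding it against the stop for a couple of seconds before withdrawing.

Emit:
arm_command:
  targets:
    - [15,-30,0,0,0,0]
    - [18,-34,0,0,0,0]
    - [18,-35,0,0,0,0]
    - [18,-35,0,0,0,0]
    - [18,-35,0,0,0,0]
    - [18,-35,0,0,0,0]
    - [10,-20,0,0,0,0]
    - [0,0,0,0,0,0]

```text
clock: 37.1
position: [0.5144, 0.1391, 0.2401]
tool_rot: [3.14, -0.001, -0.017]
force: [-1.1, -0.4, 0.3]
grip_width: -0.0001
```

Run:
```python
from h import *
plan([.545,.176,.24],down(-2.5),2)
```

```text
t 37.1 from [0.5144 0.1391 0.2401] [ 1.799e+02 -1.000e-01 -1.000e+00] F [-1.1 -0.4  0.3] w -0.00014603485875516918
[15.0, -18.7, 0.0, 0.1, -0.0, 0.8]
[14.8, -18.9, 0.0, 0.1, -0.0, 0.8]
```

Emit:
arm_command:
  targets:
    - [14,-18,0,0,0,0.8]
    - [13,-18,0,0,0,0.8]
    - [0,0,0,0,0,0]
    - [0,0,24,0,0,0]
    - [0,0,28,0,0,0]
    - [0,0,28,0,0,0]
    - [0,0,22,0,0,0]
    - [0,0,0,0,0,0]

```text
clock: 37.9
position: [0.5377, 0.1774, 0.1362]
tool_rot: [3.139, -0.001, -0.037]
force: [0.8, 0.4, 1.1]
grip_width: -0.0001
```

Emit:
arm_command:
  targets:
    - [0,0,0,0,0,0]
    - [0,0,0,0,0,0]

```text
clock: 38.1
position: [0.5374, 0.1773, 0.1378]
tool_rot: [3.139, -0.001, -0.037]
force: [0.4, -0.4, 0.0]
grip_width: -0.0001
```

Emit:
arm_command:
  targets:
    - [4,0,6,0,0,0]
    - [5,0,6,0,0,0]
    - [5,0,3,0,0,0]
    - [5,0,0,0,0,0]
    - [4,0,0,0,0,0]
    - [4,0,0,0,0,0]
    - [3,0,0,0,0,0]
    - [2,0,0,0,0,0]

```text
clock: 38.9
position: [0.572, 0.176, 0.1237]
tool_rot: [3.14, -0.001, -0.037]
force: [-5.5, 1.3, -1.6]
grip_width: 0.0003
```

Emit:
arm_command:
  targets:
    - [2,0,0.5,0,0,0]
    - [2,0,0.5,0,0,0]
    - [1.5,0,0.5,0,0,0]

```text
clock: 39.2
position: [0.5759, 0.176, 0.1216]
tool_rot: [3.139, 0.003, -0.036]
force: [-5.3, 0.7, 1.4]
grip_width: 0.0001
```

Emit:
arm_command:
  targets:
    - [2,0,0.5,0,0,0]
    - [1.5,0,0,0,0,0]
    - [1.5,0,0,0,0,0]
    - [1,0,0,0,0,0]
    - [1,0,0,0,0,0]
    - [1,0,0,0,0,0]
    - [1,0,0,0,0,0]
    - [1,0,0,0,0,0]

```text
clock: 40.0
position: [0.5777, 0.176, 0.1206]
tool_rot: [3.133, 0.021, -0.033]
force: [-9.4, -0.5, 5.3]
grip_width: -0.0002
```

Emit:
arm_command:
  targets:
    - [1,0,0,0,0.2,0]
    - [1,0,0,0,0.2,0]
    - [1,0,0,0,0.2,0]
    - [1,0,0,0,0.2,0]
    - [1,0,0,0,0,0]
    - [1,0,0,0,0,0]
    - [1,0,0,0,0,0]
    - [1,0,0,0,0,0]

```text
clock: 40.8
position: [0.5778, 0.176, 0.1207]
tool_rot: [3.128, 0.023, -0.03]
force: [-10.1, -0.5, 5.3]
grip_width: -0.0002
```

Emit:
arm_command:
  targets:
    - [1,0,0,0,0,0]
    - [1,0,0,0,0,0]
    - [1,0,0,0,0,0]
    - [1,0,0,0,0,0]
    - [1,0,0,0,0,0]
    - [1,0,0,0,0,0]
    - [0,0,0,0,0,0]
    - [0,0,0,0,0,0]

```text
clock: 41.6
position: [0.5773, 0.176, 0.1211]
tool_rot: [3.123, 0.037, -0.028]
force: [-2.1, -1.0, 2.2]
grip_width: -0.0001
```

```bash
python3 -c "
from h import *
lever('s30');theta('s30')"
```

```text
red 26 [0.5994 0.187  0.1271] [0.5904 0.1823 0.1184] [0.6066 0.1903 0.1332]
[0.5774 0.176  0.121 ] [178.9   2.1  -1.6] [-3.1 -0.8  1.6] [-0.09  0.62 -0.05]
s30 26 theta -38.2
```

Emit:
arm_command:
  targets:
    - [-15,0,0,0,0,0]
    - [-15,0,0,0,0,0]
    - [-8,0,0,0,0,0]
    - [0,0,-15,0,0,0]
    - [0,0,-25,0,0,0]
    - [0,0,-30,0,0,0]
    - [-15,10,-30,0,0,0]
    - [-20,30,0,0,0,0]

```text
clock: 42.45
position: [0.5104, 0.143, 0.2322]
tool_rot: [3.128, 0.031, -0.025]
force: [0.5, -1.0, -0.9]
grip_width: -0.0003
```

Emit:
arm_command:
  targets:
    - [-30,35,0,0,0,0]
    - [-30,40,0,0,0,0]
    - [-20,40,0,0,0,0]
    - [0,40,0,0,0,0]
    - [0,40,0,0,0,0]
    - [0,30,0,0,0,0]
    - [0,0,0,0,0,0]
    - [0,0,0,0,0,0]

```text
clock: 43.25
position: [0.4258, -0.0912, 0.2488]
tool_rot: [3.127, 0.014, -0.028]
force: [0.0, 1.0, -0.6]
grip_width: -0.0002
```

Run:
```python
from h import *
lever('s31');theta('s31'); grab('top','t31'); theta('t31',.0011)
```

```text
red 62 [0.588  0.1804 0.1363] [0.5792 0.1684 0.1268] [0.5978 0.1911 0.1418]
[ 0.4258 -0.0911  0.2488] [179.2   0.8  -1.6] [-0.4 -0.8  0.4] [-0.01  0.    0.05]
s31 62 theta -26.6
t31 98 theta -27.5
```

The rest angle is the same after a light push, a hard push and a long hold, so the collet's own elasticity sets it. The head is home, level and gripped, so I'm handing in.

```bash
python3 -c "
from h import *
print(bot.job_done(), bot.observe()['clock'])"
```

```text
the job is handed in; nothing more can be done
the job is handed in; nothing more can be done
```

The scaling head is fitted and centred in the collet, but the lever did not stay at its stop. I handed the job in at about 43 s. I lifted the head out by its shank, laid it on the clear half of the board and let go. I then regripped it by the body and pushed it in until it stopped against the nose ring at about 12 N. After letting go of the head, I swung the lever over to its stop.

**What the last checks showed:**
- **Head:** it is fully home and level. The 4° droop it had before tightening is gone, so the jaws have centred it.
- **Bystanders:** the picture after the first lever push shows the brush, knife, bottles and bowl where they were; I took no comparable look later.
- **Robot:** it was clear of everything at the end.

**What disagreed:**
- **Lever springs back:** under the finger it reached the stop each time (about 36–38° past upright). After every release it settled at about 27°, roughly 1.35 of the 1.5 rad. This happened after two hard pushes, a gentle one and a hold of about 2 s. I could not get it to rest on the stop itself.
- **Lever push force:** the first contact reached about 54 N on the closed fingertips, and a later push against the stop about 53 N. Both are over the 40 N that applies to the arm and gripper body. I believe only the fingers touched, but I can't confirm it.

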